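# Reassemble the two brush washers

### The arm

A 6-joint arm with a two-finger parallel gripper is mounted at the origin on the work surface. World frame = base frame: x ahead of the robot, y to its left, z up, the work surface at z = 0. Lengths are in mm, angles in rad, forces in N, time in s.
With the tool pointing down it reaches from about 300 to 775 mm from the base axis. Payload 14.6 kg.
Tool frame: the origin (TCP) lies midway between the tips of the shut fingers; the grasp point (between the pads) lies 19 mm behind it; z points along the fingers, y is the direction in which the jaws open and shut (so a half turn about z gives the same grasp; the last joint's range is limited). The gripper opens to 94 mm and grips with 3 to 60 N. Pads are 16 mm wide; open, the fingers measure 119 mm over their backs; the gripper's body (75 mm by 177 mm) begins 78 mm behind the grasp point.
Start: joints at [1.16, 0.3, 1.521, -0, 1.321, -0.067], TCP at [185.384, 517.805, 205.446] pointing down, gripper open.
Joint ranges: [-3.03, 3.03], [-0.79, 2.21], [0.23, 2.52], [-1.04, 4.18], [0, 3.07], [-2.55, 2.55]. Speed limits (rad/s): [2.22, 2.22, 2.57, 3.14, 3.14, 3.14].

### API

Orientations are given as [roll, pitch, yaw] about the fixed x, y, z axes, in that order (R = Rz(yaw) Ry(pitch) Rx(roll)).
In Python, from cell import manip gives the robot as it stands.
- The arm moves only by the tool play_rows, never from a script. Its argument "commands" is a list of rows, each an object of numbers: "x", "y", "z": the shift along the tool's x, y, z in m; "wx", "wy", "wz": the turn, a rotation vector about the tool's x, y, z in degrees; "grip": the opening, from 0 (shut) to 1 (fully open). In form: [{"x": .., "y": .., "z": .., "wx": .., "wy": .., "wz": .., "grip": ..}, ...]. A call has 1 to 20 rows; each row shifts and turns the commanded pose from where the row before left it, along the tool's axes as they then stand; what a row does not reach is not made up. A row lasts 1/8 s, in which the tool goes at most 62.5 mm and 10.7 degrees, less where a joint would pass 70% of its speed; a pose out of reach is approached as far as the arm can. A call is refused whole if a number of a shift passes 0.0625 or a number of a turn 10.7, either way. A call with a gripper value outside its range is refused whole. The fingers move at their own pace and stop on an object; "squeeze" is the grip in N (left out, the last holds). Time passes only in rows, so rows that do not move let the fingers close. It gives the time, the measured TCP pose, the force and the opening at its end, in the units of the state.
- manip.read_state(): the state, without advancing time (a new reading comes with each control period).
- manip.camera(name): name is "scene" or "top" or "wrist"; returns (picture, depth): 420x560x3 uint8, red, green, blue; 420x560 float32, mm along the optical axis (not along the pixel's ray), 0 where there is no reading.
- manip.camera_info(name): a dict with "intrinsics" (3x3 intrinsics, pixels), "camera_from_world" (4x4, takes a point from world to camera coordinates); the wrist camera has in their place "tool_from_camera" (4x4, takes a point from camera to tool coordinates, whose origin is the TCP and whose axes are the flange's). Camera axes: x right, y up, looking along -z (the intrinsics and any distortion apply to the point x, -y, -z); pixel columns grow to the right and rows downward; lengths in mm; the calibration is good to about 2 mm. A picture is of the moment at which its call begins: read the wrist's pose just before it. camera_info takes no time and is no camera call.
- manip.sign_off(): hands the job in, once; it reports no verdict.
The state is a dict: "clock": time; "joints": joint angles; "qd": joint speeds; "effort": joint torques, N m; "eef_pos": TCP position; "eef_rot": TCP orientation; "wrist_force": force on the tool from outside, world axes, zero at the start; "moment": the same for the moment, N m; "finger_gap": finger opening in mm.
Only numpy, scipy, OpenCV 4.12 (cv2) and the standard library are available. Lean on these libraries where they do the work, as an engineer would, in place of code of your own. Each camera call takes 0.05 s, during which the arm holds its last target.

### The job

Put the two brush washers back together: first drop each strainer into the pot of its own size, turned so that its two ears go down into the slots in the rim and it lies level, fully home on the ledge. Only when both strainers are home, set each lid on the pot of its own size, seated flat on the rim. Leave the bottle and the paint jar standing where they are.

Things in the scene. Friction and masses are not known exactly. Their poses are not given: they have to be found in the camera images.
- large_pot: large pot: open round steel pot fixed to the bench, 70 mm tall, 90 inside, wall 5, foot 110 across. Two slots 20 wide, cut 18 down from the rim on its +x and -x sides, take the strainer's ears; an inner ledge 8 wide lies 18 below the rim. Origin: centre of underside, z up.
- large_strainer: large strainer, loose, 100 g: holed aluminium disc 84 mm across, 10 thick; two ears 8 wide, 6-10 above the underside, reach 54 from the centre along +x and -x. Black grip bar 36 long (x), 10 thick (y), 30-42 above the underside. Origin: centre of underside, z up. Home: underside 52 above the bench; ears off the slots: 12 higher. Half turns are alike.
- large_lid: large lid, loose, 130 g: hollow steel dome 82 mm across, 39 high, flange 102 across at 5-9 above the underside; black knob on top, 18 in diameter, 39-64 above the underside. Origin: centre of open underside, z up. On the pot the lowest 5 mm go inside the rim (3 mm play), flange on the rim: underside 65 above the bench, any yaw.
- small_pot: small pot: open round steel pot fixed to the bench, 55 mm tall, 68 inside, wall 5, foot 88 across. Two slots 20 wide, cut 18 down from the rim on its +x and -x sides, take the strainer's ears; an inner ledge 8 wide lies 18 below the rim. Origin: centre of underside, z up.
- small_strainer: small strainer, loose, 70 g: holed aluminium disc 62 mm across, 10 thick; two ears 8 wide, 6-10 above the underside, reach 43 from the centre along +x and -x. Black grip bar 30 long (x), 10 thick (y), 30-42 above the underside. Origin: centre of underside, z up. Home: underside 37 above the bench; ears off the slots: 12 higher. Half turns are alike.
- small_lid: small lid, loose, 90 g: hollow steel dome 60 mm across, 39 high, flange 80 across at 5-9 above the underside; black knob on top, 18 in diameter, 39-64 above the underside. Origin: centre of open underside, z up. On the pot the lowest 5 mm go inside the rim (3 mm play), flange on the rim: underside 50 above the bench, any yaw.
- bottle: closed amber glass bottle, 52 mm across, 140 mm tall, loose, upright; origin at the centre of its underside, z up. A bystander, to be left standing where it is.
- paint_jar: closed paint jar with a white cap, 68 mm across, 75 mm tall, loose, upright; origin at the centre of its underside, z up. A bystander, to be left standing where it is.
There are look-alikes about, which are no part of the job. Leave any pink look-alike of the small_lid alone.

How it is judged:
By the outcome, as a careful person would: the job done as asked, in the order asked, and still so for the second after the job is handed in, with the robot touching nothing.
It also fails if it takes over 112 s, if anything falls off the work surface, if the arm or the gripper's body presses on something with over 40 N, if the wrist force passes 120 N, or if a joint passes its speed limit or range.

## Working session

There is one attempt and no reset: what is moved stays moved. The work goes in short steps, Python scripts to look and compute and a tool call to move; the robot and the scene stay as the last step left them, time stands still between calls to the robot, and variables do not carry over. Pictures are saved under pics/ and viewed, and the job is handed in when it is done.

Besides the shell and the picture viewer there is one more tool, called by a JSON object that holds its "api" and its "payload", one argument or row to a line. play_rows: Moves the arm, as the interface text tells. Its arguments: {"type":"object","properties":{"commands":{"type":"array"},"squeeze":{"type":"number"}},"required":["commands"]}

```bash
mkdir -p pics; ls; cat > h.py <<'E'
import numpy as np,cv2
from cell import manip
from scipy.spatial.transform import Rotation as R
def snap(n):
    st=manip.read_state(); im,d=manip.camera(n); ci=manip.camera_info(n)
    K=np.array(ci["intrinsics"])
    if n=="wrist":
        T=np.eye(4);T[:3,:3]=R.from_euler('xyz',st["eef_rot"]).as_matrix();T[:3,3]=st["eef_pos"]
        W=T@np.array(ci["tool_from_camera"])
    else: W=np.linalg.inv(np.array(ci["camera_from_world"]))
    return im,d,K,W,ci
def cloud(d,K,W):
    v,u=np.mgrid[:d.shape[0],:d.shape[1]]
    p=np.stack([(u-K[0,2])/K[0,0]*d,-(v-K[1,2])/K[1,1]*d,-d],-1)
    return p@W[:3,:3].T+W[:3,3]
E
python3 - <<'E'
from h import *
st=manip.read_state();print(st)
for n in["scene","top","wrist"]:
    im,d,K,W,ci=snap(n); np.savez(f"{n}0.npz",im=im,d=d,K=K,W=W)
    print(n,ci,W.round(2).tolist()); cv2.imwrite(f"pics/{n}0.png",im[...,::-1])
E
```

```text
pics
{'clock': 0.0, 'joints': array([ 1.16039773e+00,  3.00462208e-01,  1.52156850e+00,  1.13961077e-05,
        1.32071595e+00, -6.66240924e-02]), 'qd': array([ 0.00181266, -0.00069982, -0.00060261,  0.00023416,  0.00177565,
        0.00082543]), 'effort': array([ 6.46163589e-04, -5.31802905e+01, -3.52740061e+01,  7.08806422e-02,
        2.44899967e-02, -1.31711677e-04]), 'eef_pos': array([185.28144193, 517.57398264, 204.89653707]), 'eef_rot': array([-3.14044194e+00, -8.78414276e-05,  2.79781527e+00]), 'wrist_force': array([-1.10545446, -0.26491905,  0.66598767]), 'moment': array([-0.0229513 , -0.00628452,  0.02712988]), 'finger_gap': 93.9021221263397}
scene {'intrinsics': array([[423.18581188,   0.        , 280.05031791],
       [  0.        , 423.18581188, 212.37383077],
       [  0.        ,   0.        ,   1.        ]]), 'camera_from_world': array([[-7.18613688e-02,  9.97387126e-01, -7.40709030e-03,
         1.06363556e+02],
       [-6.29092556e-01, -3.95605237e-02,  7.76323078e-01,
         2.76357282e+02],
       [ 7.74001615e-01,  6.04473844e-02,  6.30291690e-01,
        -1.4
[... 805 characters left out ...]
, [-0.01, 0.2, 0.98, 1593.07], [0.0, 0.0, 0.0, 1.0]]
wrist {'intrinsics': array([[353.06396257,   0.        , 283.97461968],
       [  0.        , 353.06396257, 209.80705093],
       [  0.        ,   0.        ,   1.        ]]), 'tool_from_camera': array([[ 1.49116609e-04,  9.68754176e-01,  2.48022829e-01,
         7.33596862e+01],
       [ 9.99999977e-01, -1.82877360e-04,  1.13080719e-04,
        -4.88982562e-01],
       [ 1.54905179e-04,  2.48022807e-01, -9.68754181e-01,
        -1.79069991e+02],
       [ 0.00000000e+00,  0.00000000e+00,  0.00000000e+00,
         1.00000000e+00]])} [[0.34, -0.91, -0.23, 116.14], [0.94, 0.33, 0.08, 542.04], [-0.0, -0.25, 0.97, 384.04], [0.0, 0.0, 0.0, 1.0]]
```

View pics/top0.png

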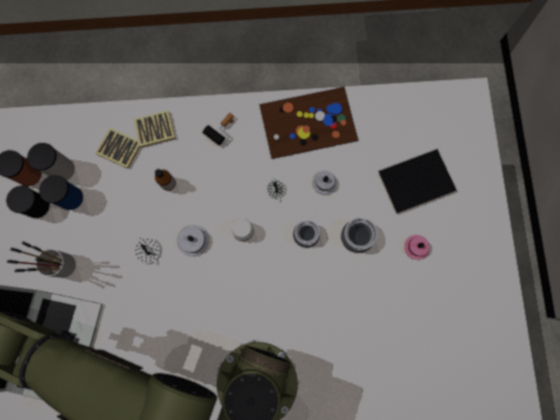

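View pics/scene0.png

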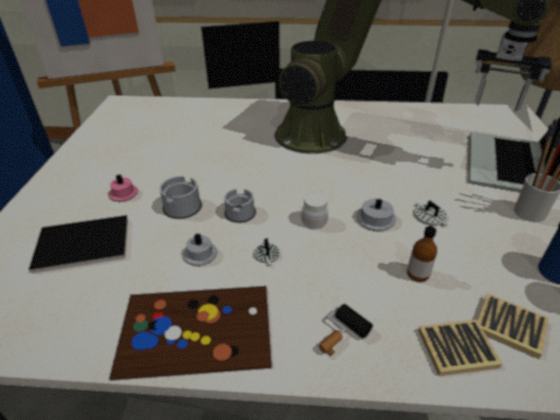

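View pics/wrist0.png

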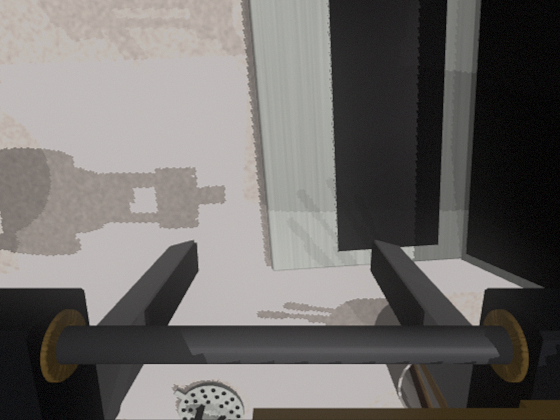

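Top view shows: large strainer (148,250), large lid (192,240), jar (242,230), small pot (306,233), large pot (359,235), small strainer (277,188), grey small lid (324,181), pink decoy (418,246) and bottle (164,179). Next I'll measure them.

```bash
python3 - <<'E'
from h import *
def load(n):
    z=np.load(n+"0.npz");return z['im'],z['d'],cloud(z['d'],z['K'],z['W'])
im,d,P=load("top"); 
c=im[160:280,120:440]; c=cv2.resize(c,None,fx=2.5,fy=2.5,interpolation=cv2.INTER_CUBIC)
cv2.imwrite("pics/topc.png",np.clip(c[...,::-1].astype(float)*1.5,0,255))
objs=dict(lstr=(148,250),llid=(192,240),jar=(242,230),spot=(306,233),lpot=(359,235),sstr=(277,188),slid=(324,181),pink=(418,246),bot=(164,179))
for n,(u,v) in objs.items():
    print(n,P[v,u].round(1))
for nm in("top","scene"):
    im,d,P=load(nm)
    ok=(d>0)
    z0=np.median(P[...,2][ok&(abs(P[...,2])<15)]);print(nm,"table z",z0)
    # clusters of points above table within region
    m=ok&(P[...,2]>4+z0)&(P[...,2]<170)&(P[...,0]>250)&(P[...,0]<900)&(P[...,1]>-500)&(P[...,1]<420)
    n,l,s,ce=cv2.connectedComponentsWithStats(m.astype(np.uint8))
    for i in range(1,n):
        if s[i,4]<60: continue
        q=P[l==i]; print(i,s[i].tolist(),"min",q.min(0).round(0),"max",q.max(0).round(0),"mid",((q.min(0)+q.max(0))/2).round(1))
E
```

```text
lstr [431.5 326.4   8.9]
llid [ 216.8  -90.3 1593.1]
jar [466.4  18.   69.5]
spot [ 453.6 -183.4    3.8]
lpot [ 436.  -353.8    2.3]
sstr [599.2 -99.3  44.8]
slid [ 611.4 -251.3   47.8]
pink [ 382.7 -525.5   51. ]
bot [638.1 250.2  98.9]
top table z 0.3382942020491555
4 [259, 100, 101, 60, 3723] min [ 709. -386.    4.] max [900. -57.  25.] mid [ 804.5 -221.3   14.5]
43 [117, 110, 58, 58, 1626] min [709. 234.   4.] max [900. 420.  31.] mid [804.4 327.2  17.7]
75 [200, 112, 37, 36, 439] min [763.  23.   4.] max [884. 147.  45.] mid [823.3  85.1  24.6]
667 [378, 163, 25, 51, 692] min [ 499. -500.    5.] max [ 666. -434.   29.] mid [ 582.  -466.9   16.6]
741 [151, 168, 31, 25, 368] min [619. 215.   4.] max [704. 314. 147.] mid [661.9 264.4  75.8]
794 [312, 170, 26, 26, 463] min [ 576. -300.    4.] max [ 661. -215.   69.] mid [ 618.7 -257.3   36.5]
846 [265, 174, 20, 28, 283] min [ 564. -123.    4.] max [659. -59.  48.] mid [611.6 -91.1  26.1]
1523 [230, 214, 24, 27, 422] min [441. -12.   4.] max [530.  61.  84.] mid [485.4  24.4  44.3]
1574 [340, 217, 37, 36, 840] min [ 380. -410.    4.]
[... 962 characters left out ...]

27 [407, 226, 31, 56, 1140] min [558. 232.   3.] max [678. 283. 141.] mid [618.  257.5  71.7]
28 [184, 233, 34, 33, 797] min [ 583. -296.    3.] max [ 661. -216.   65.] mid [ 622.2 -256.    33.7]
30 [255, 238, 25, 28, 428] min [ 567. -124.    3.] max [650. -65.  43.] mid [608.5 -94.4  22.8]
41 [116, 286, 156, 77, 9906] min [ 712. -383.    3.] max [900. -59.  15.] mid [ 806.2 -220.8    8.7]
42 [419, 294, 104, 81, 4535] min [709. 232.   3.] max [900. 420.  22.] mid [804.5 326.2  12.4]
44 [319, 303, 55, 53, 1126] min [769.  31.   3.] max [877. 138.  37.] mid [823.1  84.4  20.3][ WARN:0@0.876] global loadsave.cpp:1063 imwrite_ Unsupported depth image for selected encoder is fallbacked to CV_8U.
```

View pics/topc.png

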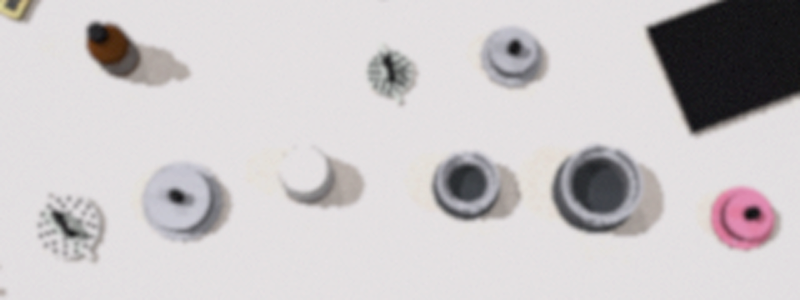

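```bash
python3 - <<'E'
from h import *
im=np.load("scene0.npz")['im']
c=im[165:275,100:300]; c=cv2.resize(c,None,fx=4,fy=4,interpolation=cv2.INTER_CUBIC)
cv2.imwrite("pics/scc.png",np.clip(c[...,::-1]*1.5,0,255).astype(np.uint8))
E
```

```text
(no output)
```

View pics/scc.png

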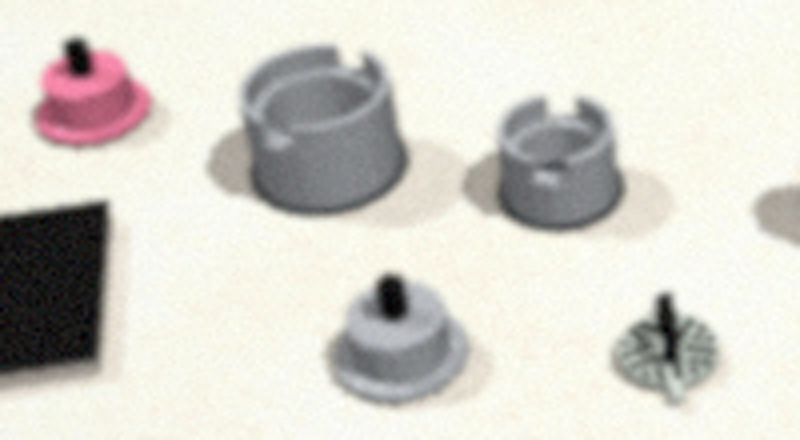

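{"api": "play_rows", "payload": {
  "commands": [
    {"z":-0.01,"x":-0.05,"y":0.02,"wz":10},
    {"x":-0.05,"y":0.02,"wz":10},
    {"x":-0.05,"y":0.02,"wz":10},
    {"x":-0.05,"y":0.03,"wz":10},
    {"x":-0.05,"wz":10},
    {"x":-0.03,"wz":10}
  ]
}}

```text
$.commands[0]: bad value
```

```bash
cat >> h.py <<'E'
def plan(x,y,z,yaw,n=None,start=None):
    """rows (tool-axes) to world target, yaw deg, tool down; shift uses axes at row start"""
    st=manip.read_state(); p=np.array(st["eef_pos"]); rr=st["eef_rot"]; y0=np.degrees(rr[2])
    if start is not None: p=np.array(start[:3]);y0=start[3]
    dy=(yaw-y0+180)%360-180
    D=np.array([x,y,z])-p
    if n is None: n=int(max(np.ceil(np.linalg.norm(D)/45),np.ceil(abs(dy)/9),1))
    print("from",p.round(1),"yaw",round(y0,1),"roll,pitch",np.degrees(rr[:2]).round(2),"n",n,"q6",round(float(st["joints"][5]),2))
    for i in range(n):
        a=np.radians(y0+dy*i/n); d=D/n
        print('{"x":%.4f,"y":%.4f,"z":%.4f,"wx":0,"wy":0,"wz":%.2f,"grip":G},'%((d[0]*np.cos(a)+d[1]*np.sin(a))/1e3,(d[0]*np.sin(a)-d[1]*np.cos(a))/1e3,-d[2]/1e3,-dy/n))
E
python3 -c "
from h import *
plan(500,-190,260,70)"
```

```text
from [185.3 517.6 205. ] yaw 160.3 roll,pitch [-179.95   -0.  ] n 18 q6 -0.07
{"x":-0.0297,"y":-0.0311,"z":-0.0031,"wx":0,"wy":0,"wz":5.02,"grip":G},
{"x":-0.0323,"y":-0.0284,"z":-0.0031,"wx":0,"wy":0,"wz":5.02,"grip":G},
{"x":-0.0347,"y":-0.0255,"z":-0.0031,"wx":0,"wy":0,"wz":5.02,"grip":G},
{"x":-0.0368,"y":-0.0223,"z":-0.0031,"wx":0,"wy":0,"wz":5.02,"grip":G},
{"x":-0.0386,"y":-0.0190,"z":-0.0031,"wx":0,"wy":0,"wz":5.02,"grip":G},
{"x":-0.0401,"y":-0.0156,"z":-0.0031,"wx":0,"wy":0,"wz":5.02,"grip":G},
{"x":-0.0413,"y":-0.0120,"z":-0.0031,"wx":0,"wy":0,"wz":5.02,"grip":G},
{"x":-0.0422,"y":-0.0084,"z":-0.0031,"wx":0,"wy":0,"wz":5.02,"grip":G},
{"x":-0.0428,"y":-0.0046,"z":-0.0031,"wx":0,"wy":0,"wz":5.02,"grip":G},
{"x":-0.0430,"y":-0.0009,"z":-0.0031,"wx":0,"wy":0,"wz":5.02,"grip":G},
{"x":-0.0429,"y":0.0029,"z":-0.0031,"wx":0,"wy":0,"wz":5.02,"grip":G},
{"x":-0.0425,"y":0.0066,"z":-0.0031,"wx":0,"wy":0,"wz":5.02,"grip":G},
{"x":-0.0418,"y":0.0103,"z":-0.0031,"wx":0,"wy":0,"wz":5.02,"grip":G},
{"x":-0.0407,"y":0.0139,"z":-0.0031,"wx":0,"wy":0,"wz":5.02,"grip":G},
{"x":-0.0393,"y":0.0174,"z":-0.0031,"wx":0,"wy":0,"wz":5.02,"grip":G},
{"x":-0.0377,"y":0.0208,"z":-0.0031,"wx":0,"wy":0,"wz":5.02,"grip":G},
{"x":-0.0357,"y":0.0240,"z":-0.0031,"wx":0,"wy":0,"wz":5.02,"grip":G},
{"x":-0.0335,"y":0.0271,"z":-0.0031,"wx":0,"wy":0,"wz":5.02,"grip":G},
```

{"api": "play_rows", "payload": {
  "commands": [
    {"x":-0.03,"y":-0.031,"z":-0.003,"wx":0,"wy":0,"wz":5,"grip":1},
    {"x":-0.032,"y":-0.028,"z":-0.003,"wx":0,"wy":0,"wz":5,"grip":1},
    {"x":-0.035,"y":-0.025,"z":-0.003,"wx":0,"wy":0,"wz":5,"grip":1},
    {"x":-0.037,"y":-0.022,"z":-0.003,"wx":0,"wy":0,"wz":5,"grip":1},
    {"x":-0.039,"y":-0.019,"z":-0.003,"wx":0,"wy":0,"wz":5,"grip":1},
    {"x":-0.04,"y":-0.016,"z":-0.003,"wx":0,"wy":0,"wz":5,"grip":1},
    {"x":-0.041,"y":-0.012,"z":-0.003,"wx":0,"wy":0,"wz":5,"grip":1},
    {"x":-0.042,"y":-0.008,"z":-0.003,"wx":0,"wy":0,"wz":5,"grip":1},
    {"x":-0.043,"y":-0.005,"z":-0.003,"wx":0,"wy":0,"wz":5,"grip":1},
    {"x":-0.043,"y":-0.001,"z":-0.003,"wx":0,"wy":0,"wz":5,"grip":1},
    {"x":-0.043,"y":0.003,"z":-0.003,"wx":0,"wy":0,"wz":5,"grip":1},
    {"x":-0.043,"y":0.007,"z":-0.003,"wx":0,"wy":0,"wz":5,"grip":1},
    {"x":-0.042,"y":0.01,"z":-0.003,"wx":0,"wy":0,"wz":5,"grip":1},
    {"x":-0.041,"y":0.014,"z":-0.003,"wx":0,"wy":0,"wz":5,"grip":1},
    {"x":-0.039,"y":0.017,"z":-0.003,"wx":0,"wy":0,"wz":5,"grip":1},
    {"x":-0.038,"y":0.021,"z":-0.003,"wx":0,"wy":0,"wz":5,"grip":1},
    {"x":-0.036,"y":0.024,"z":-0.003,"wx":0,"wy":0,"wz":5,"grip":1},
    {"x":-0.034,"y":0.027,"z":-0.003,"wx":0,"wy":0,"wz":5,"grip":1}
  ]
}}

```text
clock: 2.4
eef_pos: [502.8, -191.6, 259.3]
eef_rot: [-3.141, -0.0, 1.224]
wrist_force: [0.4, 0.1, 0.2]
finger_gap: 93.6
```

```bash
cat >> h.py <<'E'
def look(tag,n="wrist"):
    im,d,K,W,ci=snap(n); np.savez(tag+".npz",im=im,d=d,K=K,W=W)
    cv2.imwrite(f"pics/{tag}.png",np.clip(im[...,::-1]*1.3,0,255).astype(np.uint8))
    st=manip.read_state(); print(round(st["clock"],2),np.round(st["eef_pos"],1),np.degrees(st["eef_rot"]).round(2))
E
python3 -c "
from h import *
look('w1')"
```

```text
2.45 [ 503.9 -195.2  259. ] [-1.800e+02  5.000e-02  6.976e+01]
```

View pics/w1.png

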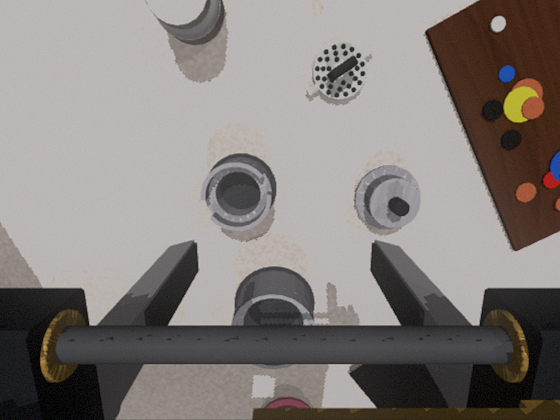

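```bash
python3 - <<'E'
from h import *
look('w2')
z=np.load('w2.npz');P=cloud(z['d'],z['K'],z['W']);im=z['im']
print("table",np.median(P[...,2][(abs(P[...,2])<10)]))
def sel(c,r,z0,z1):
    m=(np.hypot(P[...,0]-c[0],P[...,1]-c[1])<r)&(P[...,2]>z0)&(P[...,2]<z1); return P[m]
from scipy.optimize import least_squares
def circ(q,r):
    f=lambda c:np.hypot(q[:,0]-c[0],q[:,1]-c[1])-r
    return least_squares(f,q[:,:2].mean(0),loss='soft_l1').x
for nm,c,h,rm in(("spot",(453,-183),55,36.5),("lpot",(434,-349),70,47.5)):
    q=sel(c,60,h-5,h+6); cc=circ(q,rm); a=np.degrees(np.arctan2(q[:,1]-cc[1],q[:,0]-cc[0]))
    print(nm,cc.round(1),len(q),np.histogram(a,36,(-180,180))[0].tolist(),np.median(q[:,2]))
for nm,c,r in(("slid",(620,-256),31),("sstr",(610,-93),50)):
    q=sel(c,50,44 if nm=="slid" else 28,75); print(nm,"top",len(q),q.mean(0).round(1),(q[:,:2].max(0)+q[:,:2].min(0))/2, q[:,2].max())
    if nm=="sstr":
        r=cv2.minAreaRect(q[:,:2].astype(np.float32)); print(r)
        u,s,vt=np.linalg.svd(q[:,:2]-q[:,:2].mean(0),full_matrices=False);print(np.degrees(np.arctan2(vt[0,1],vt[0,0])))
        q=sel(c,60,4,13); print(circ(q[np.hypot(*(q[:,:2]-c).T)>0],20),cv2.minEnclosingCircle(q[:,:2].astype(np.float32)))
    else:
        q=sel(c,60,4,16);print(cv2.minEnclosingCircle(q[:,:2].astype(np.float32)))
big=cv2.resize(im[130:360,180:450],None,fx=2.9,fy=2.6,interpolation=cv2.INTER_CUBIC);cv2.imwrite("pics/w2c.png",np.clip(big[...,::-1]*1.5,0,255).astype(np.uint8))
E
```

```text
2.5 [ 503.  -193.   258.7] [-1.7995e+02  2.0000e-02  7.0020e+01]
table 0.08029484206934967
spot [ 446.4 -183.6] 858 [0, 3, 31, 33, 33, 29, 28, 28, 31, 28, 28, 26, 28, 25, 25, 29, 15, 0, 0, 5, 29, 31, 30, 31, 32, 26, 30, 28, 27, 29, 27, 31, 28, 34, 20, 0] 54.73550740759103
lpot [ 429.5 -348.1] 641 [0, 0, 0, 0, 1, 11, 20, 19, 11, 1, 0, 0, 0, 0, 0, 0, 0, 15, 34, 35, 38, 41, 40, 39, 43, 42, 40, 40, 35, 38, 33, 32, 27, 6, 0, 0] 69.60719452130053
slid top 288 [ 612.5 -254.2   60.2] [ 613.75401648 -256.00041339] 65.61146845162585
((613.7105712890625, -256.2002258300781), 40.73246383666992)
sstr top 310 [601.5 -95.1  40.7] [602.25857698 -94.77987342] 43.88794748065283
((602.2822875976562, -94.73836517333984), (29.970178604125977, 9.962575912475586), 13.589025497436523)
-166.18131220497236
[602.78112973 -94.19837803] ((602.9708251953125, -95.63847351074219), 43.37958526611328)
```

View pics/w2c.png

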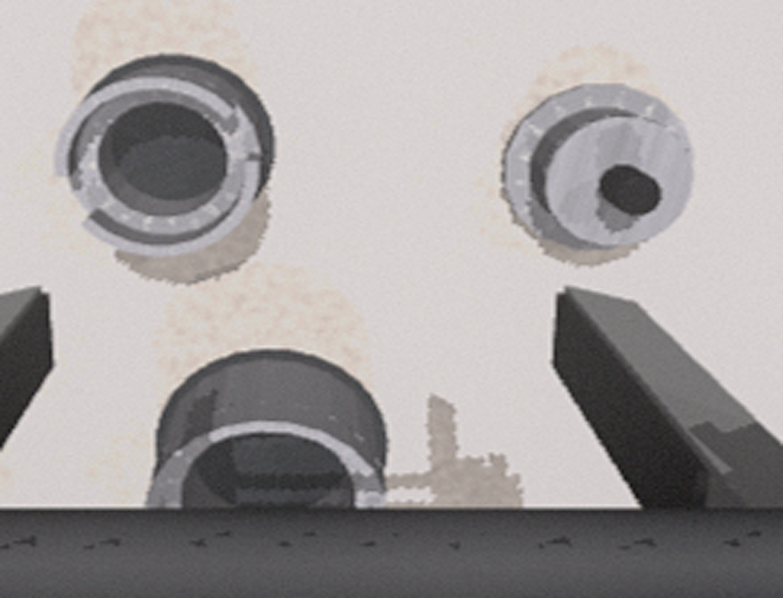

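```bash
cat >> h.py <<'E'
from scipy.optimize import least_squares
def potfit(P,c,h,rin):
    m=(np.hypot(P[...,0]-c[0],P[...,1]-c[1])<rin+20)&(abs(P[...,2]-h)<4); q=P[m]
    f=lambda c:np.hypot(q[:,0]-c[0],q[:,1]-c[1])-rin-2.5
    cc=least_squares(f,q[:,:2].mean(0),loss='soft_l1').x
    d=q[:,:2]-cc; r=np.hypot(*d.T); print("centre",cc.round(1),"rmed",np.median(r),"rms",np.std(r),len(q))
    best=[]
    for t in np.radians(np.arange(0,180,.5)):
        l=abs(-d[:,0]*np.sin(t)+d[:,1]*np.cos(t)); best.append((l<9.5).sum())
    best=np.array(best); k=np.where(best<=best.min()+2)[0]*.5; print("slot yaw",k, best.min())
    return cc
E
python3 - <<'E'
from h import *
z=np.load('w2.npz');P=cloud(z['d'],z['K'],z['W'])
potfit(P,(446,-183.6),55,34); potfit(P,(430,-348),70,45)
for n in("top","scene"):
    z=np.load(n+'0.npz');P=cloud(z['d'],z['K'],z['W']);print(n)
    potfit(P,(446,-183.6),55,34); potfit(P,(430,-348),70,45)
    for c,l in(((602,-95),28),((614,-256),44),((432,328),28),((462,185),44)):
        q=P[(np.hypot(P[...,0]-c[0],P[...,1]-c[1])<30)&(P[...,2]>l)&(P[...,2]<75)];print(q.mean(0),cv2.minAreaRect(q[:,:2].astype(np.float32)))
plan(602,-95,80,13.7)
E
```

```text
centre [ 446.4 -183.7] rmed 36.46482554289811 rms 1.588825927376838 847
slot yaw [1.  1.5 2.  2.5 3.  3.5] 0
centre [ 429.4 -348.3] rmed 48.092408557812206 rms 1.6818720418839486 612
slot yaw [163.  163.5 164.  164.5] 0
top
centre [ 451.3 -181.6] rmed 36.734073588169814 rms 1.5457388622056316 73
slot yaw [  0.    0.5   1.    1.5   2.    2.5   3.    3.5   4.    4.5   5.    5.5
   6.  175.  175.5 176.  176.5 177.  177.5 178.  178.5 179.  179.5] 0
centre [ 434.7 -346.6] rmed 47.537082325196906 rms 1.6836622573436084 121
slot yaw [159.5 160.  160.5 161.  161.5 162.  162.5 163.  163.5 164.  164.5 165.
 165.5 166.  166.5] 0
[606.45825442 -92.93681948  41.18724346] ((607.7103271484375, -92.70377349853516), (29.68720245361328, 9.28476333618164), 13.878046989440918)
[ 619.00986288 -253.17169508   56.46328792] ((622.552490234375, -249.64797973632812), (39.505393981933594, 35.65294647216797), 1.229095697402954)
[432.43069835 330.3890268   40.23523931] ((432.81927490234375, 330.848388671875), (37.7804069519043, 10.247590065002441), 33.437965393066406)
[456.65311458 183.71596548  55.12666212] ((4
[... 906 characters left out ...]
82.13578443  55.7765869 ] ((455.0505676269531, 182.4913330078125), (17.119142532348633, 18.071300506591797), 72.45138549804688)
from [ 503.  -193.   258.7] yaw 70.0 roll,pitch [-1.7995e+02  2.0000e-02] n 7 q6 -0.09
{"x":0.0180,"y":0.0085,"z":0.0255,"wx":0,"wy":0,"wz":8.05,"grip":G},
{"x":0.0190,"y":0.0059,"z":0.0255,"wx":0,"wy":0,"wz":8.05,"grip":G},
{"x":0.0196,"y":0.0032,"z":0.0255,"wx":0,"wy":0,"wz":8.05,"grip":G},
{"x":0.0199,"y":0.0004,"z":0.0255,"wx":0,"wy":0,"wz":8.05,"grip":G},
{"x":0.0198,"y":-0.0024,"z":0.0255,"wx":0,"wy":0,"wz":8.05,"grip":G},
{"x":0.0192,"y":-0.0051,"z":0.0255,"wx":0,"wy":0,"wz":8.05,"grip":G},
{"x":0.0183,"y":-0.0078,"z":0.0255,"wx":0,"wy":0,"wz":8.05,"grip":G},
```

{"api": "play_rows", "payload": {
  "commands": [
    {"x":0.019,"y":0.0105,"z":0.022,"wx":0,"wy":0,"wz":8,"grip":0.6},
    {"x":0.02,"y":0.007,"z":0.022,"wx":0,"wy":0,"wz":8,"grip":0.6},
    {"x":0.02,"y":0.004,"z":0.022,"wx":0,"wy":0,"wz":8,"grip":0.6},
    {"x":0.02,"y":0.001,"z":0.022,"wx":0,"wy":0,"wz":8,"grip":0.6},
    {"x":0.02,"y":-0.002,"z":0.022,"wx":0,"wy":0,"wz":8,"grip":0.6},
    {"x":0.02,"y":-0.005,"z":0.022,"wx":0,"wy":0,"wz":8,"grip":0.6},
    {"x":0.019,"y":-0.008,"z":0.022,"wx":0,"wy":0,"wz":8,"grip":0.6},
    {"x":0,"y":0,"z":0,"wx":0,"wy":0,"wz":0.3,"grip":0.6}
  ]
}}

```text
clock: 3.5
eef_pos: [606.8, -89.4, 103.7]
eef_rot: [-3.14, 0.003, 0.247]
wrist_force: [0.6, -0.8, -0.8]
finger_gap: 56.6
```

```bash
cat >> h.py <<'E'
def top(P,c,r,z0,z1):
    q=P[(np.hypot(P[...,0]-c[0],P[...,1]-c[1])<r)&(P[...,2]>z0)&(P[...,2]<z1)]
    print("n",len(q),"mean",q.mean(0).round(1),"rect",cv2.minAreaRect(q[:,:2].astype(np.float32)))
E
python3 - <<'E'
from h import *
look('w3');z=np.load('w3.npz');P=cloud(z['d'],z['K'],z['W'])
top(P,(605,-94),30,35,48)
E
```

```text
3.55 [607.  -90.2 105.1] [-1.7996e+02  8.0000e-02  1.4220e+01]
n 570 mean [604.6 -94.4  41.5] rect ((603.7783813476562, -94.65044403076172), (29.77984046936035, 9.968334197998047), 12.699925422668457)
```

View pics/w3.png

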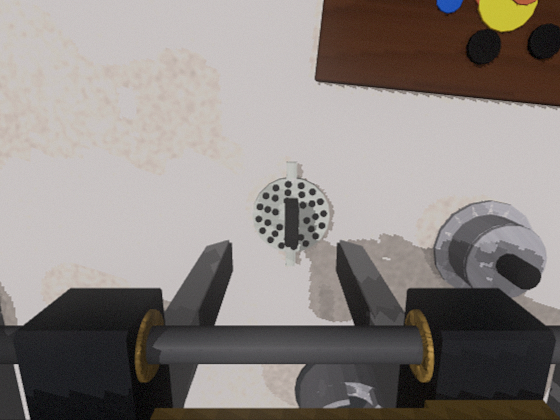

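{"api": "play_rows", "payload": {
  "commands": [
    {"x":-0.004,"y":0.0045,"z":0.02,"wx":0,"wy":0,"wz":0.8,"grip":0.5},
    {"x":0,"y":0,"z":0.03,"wx":0,"wy":0,"wz":0,"grip":0.4},
    {"x":0,"y":0,"z":0.025,"wx":0,"wy":0,"wz":0,"grip":0.35},
    {"x":0,"y":0,"z":0.012,"wx":0,"wy":0,"wz":0,"grip":0.3},
    {"x":0,"y":0,"z":0,"wx":0,"wy":0,"wz":0,"grip":0.3}
  ]
}}

```text
clock: 4.18
eef_pos: [604.6, -96.4, 18.9]
eef_rot: [3.142, 0.0, 0.232]
wrist_force: [-0.3, 0.3, 1.0]
finger_gap: 28.0
```

```bash
python3 - <<'E'
from h import *
look('w4')
E
```

```text
4.22 [605.  -96.4  19.6] [ 1.7997e+02 -6.0000e-02  1.3250e+01]
```

View pics/w4.png

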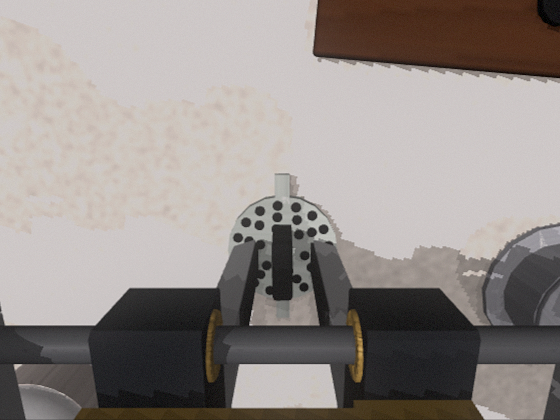

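```bash
python3 - <<'E'
from h import *
z=np.load('w4.npz');P=cloud(z['d'],z['K'],z['W']);im=z['im']
T=P  # world
st=manip.read_state();print(st['eef_pos'],st['eef_rot'])
for r in range(168,325,4):print(r,P[r,282].round(1),z['d'][r,282].round(1),im[r,282])
E
```

```text
[604.98649214 -96.36790802  19.55704066] [ 3.14111454e+00 -9.97984796e-04  2.31228051e-01]
168 [ 6.471e+02 -8.490e+01 -3.000e-01] 198.7 [158 150 145]
172 [ 6.449e+02 -8.540e+01 -3.000e-01] 199.4 [161 156 154]
176 [644.4 -85.6  10.6] 188.9 [139 139 136]
180 [642.3 -86.1  10.3] 189.7 [138 137 135]
184 [639.9 -86.6   8.9] 191.7 [138 138 134]
188 [638.  -87.1  10. ] 191.1 [136 137 134]
192 [635.8 -87.6   9.9] 191.8 [137 138 134]
196 [633.8 -88.1  10.6] 191.7 [141 139 138]
200 [631.3 -88.7   9.1] 193.7 [139 139 136]
204 [629.4 -89.1  10.3] 193.1 [86 87 83]
208 [627.2 -89.6  10.5] 193.5 [119 119 116]
212 [624.9 -90.2  10.1] 194.4 [130 130 126]
216 [622.4 -90.7   9.3] 195.9 [108 110 105]
220 [620.3 -91.2   9.6] 196.1 [127 128 125]
224 [618.2 -91.7  10.2] 196.1 [96 98 95]
228 [618.  -91.8  17. ] 189.5 [36 36 32]
232 [618.4 -91.8  24.9] 181.8 [31 32 32]
236 [618.  -91.9  30. ] 177.0 [36 34 33]
240 [618.2 -91.9  36.6] 170.6 [32 32 32]
244 [617.7 -92.   40.7] 166.7 [31 29 29]
248 [615.9 -92.5  41.2] 166.7 [34 31 32]
252 [614.  -92.9  41.5] 166.9 [34 30 32]
256 [612.  -93.4  41.3] 167.5 [30 28 27]
260 [610.1 -93.8  41.5] 167.9 [30 28 29]
264 [608.9 -94.1  43.3] 166.4 [30 29 30]
268 [606.5 -94.7  42.4] 168.0 [24 24 23]
272 [604.6 -95.1  42.7] 168.1 [24 23 21]
276 [602.4 -95.6  42.4] 169.0 [25 26 24]
280 [600.1 -96.2  41.6] 170.4 [25 23 23]
284 [598.6 -96.5  42.8] 169.6 [24 23 22]
288 [595.8 -97.2  41.3] 171.8 [26 23 26]
292 [594.9 -97.4  43.7] 169.7 [20 21 22]
296 [592.3 -98.   42.5] 171.5 [23 21 22]
300 [ 572.6 -102.4    9.9] 208.1 [64 63 62]
304 [ 570.4 -102.9   10.6] 208.1 [91 91 89]
308 [ 567.5 -103.6   10. ] 209.3 [93 91 90]
312 [ 564.6 -104.3    9.4] 210.7 [ 98 100  96]
316 [ 561.9 -104.9    9.3] 211.4 [99 99 97]
320 [ 5.537e+02 -1.068e+02  1.000e-01] 222.5 [122 115 111]
324 [ 550.3 -107.6   -0.9] 224.4 [131 124 118]
```

{"api": "play_rows", "payload": {
  "commands": [
    {"x":0,"y":0,"z":0,"wx":0,"wy":0,"wz":0,"grip":0},
    {"x":0,"y":0,"z":0,"wx":0,"wy":0,"wz":0,"grip":0},
    {"x":0,"y":0,"z":0,"wx":0,"wy":0,"wz":0,"grip":0},
    {"x":0,"y":0,"z":-0.02,"wx":0,"wy":0,"wz":0,"grip":0},
    {"x":0,"y":0,"z":-0.04,"wx":0,"wy":0,"wz":0,"grip":0},
    {"x":0,"y":0,"z":-0.03,"wx":0,"wy":0,"wz":0,"grip":0}
  ],
  "squeeze": 30
}}

```text
clock: 4.97
eef_pos: [605.0, -96.1, 111.4]
eef_rot: [3.141, -0.002, 0.23]
wrist_force: [0.8, 0.9, -0.8]
finger_gap: 9.9
```

```bash
python3 - <<'E'
from h import *
look('w5')
z=np.load('w5.npz');P=cloud(z['d'],z['K'],z['W'])
plan(448,-183.5,110,2.5)
E
```

```text
5.03 [606.5 -96.4 115.4] [179.83  -0.36  13.21]
from [606.5 -96.4 115.4] yaw 13.2 roll,pitch [179.83  -0.36] n 5 q6 1.12
{"x":-0.0348,"y":0.0097,"z":0.0011,"wx":0,"wy":0,"wz":2.14,"grip":G},
{"x":-0.0344,"y":0.0110,"z":0.0011,"wx":0,"wy":0,"wz":2.14,"grip":G},
{"x":-0.0340,"y":0.0123,"z":0.0011,"wx":0,"wy":0,"wz":2.14,"grip":G},
{"x":-0.0335,"y":0.0136,"z":0.0011,"wx":0,"wy":0,"wz":2.14,"grip":G},
{"x":-0.0330,"y":0.0148,"z":0.0011,"wx":0,"wy":0,"wz":2.14,"grip":G},
```

View pics/w5.png

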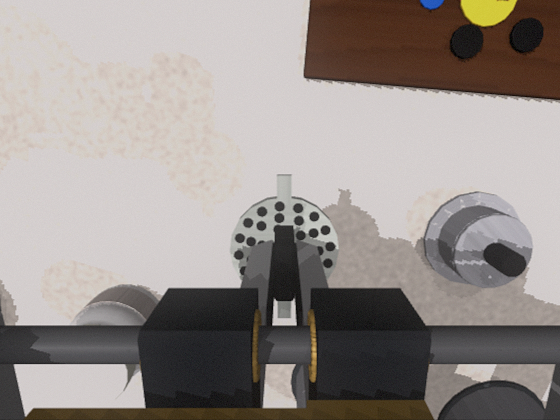

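{"api": "play_rows", "payload": {
  "commands": [
    {"x":-0.035,"y":0.01,"z":0.001,"wx":0,"wy":0,"wz":2.1,"grip":0},
    {"x":-0.034,"y":0.011,"z":0.001,"wx":0,"wy":0,"wz":2.1,"grip":0},
    {"x":-0.034,"y":0.012,"z":0.001,"wx":0,"wy":0,"wz":2.1,"grip":0},
    {"x":-0.033,"y":0.013,"z":0.001,"wx":0,"wy":0,"wz":2.1,"grip":0},
    {"x":-0.033,"y":0.014,"z":0.001,"wx":0,"wy":0,"wz":2.1,"grip":0},
    {"x":0,"y":0,"z":0.01,"wx":0,"wy":0,"wz":0,"grip":0},
    {"x":0,"y":0,"z":0,"wx":0,"wy":0,"wz":0,"grip":0}
  ]
}}

```text
clock: 5.9
eef_pos: [447.2, -181.7, 93.3]
eef_rot: [-3.141, 0.0, 0.047]
wrist_force: [0.8, -0.2, -1.7]
finger_gap: 9.5
```

```bash
python3 - <<'E'
from h import *
look('w6')
z=np.load('w6.npz');P=cloud(z['d'],z['K'],z['W'])
potfit(P,(448,-183.6),55,34)
for r in range(165,330,6):print(r,P[r,284].round(1))
plan(448,-183.5,54,2.5,1)
im=z['im'];big=cv2.resize(im[120:330,180:390],None,fx=2.8,fy=2.8,interpolation=cv2.INTER_CUBIC);cv2.imwrite("pics/w6c.png",np.clip(big[...,::-1]*1.5,0,255).astype(np.uint8))
E
```

```text
5.95 [ 447.5 -181.6   93.5] [-179.99    0.      2.74]
centre [ 447.1 -184.2] rmed 36.697018472029455 rms 1.530834998555455 1437
slot yaw [1.  1.5 2.  2.5] 0
165 [ 485.6 -179.8   17.9]
171 [ 484.  -179.9   36.3]
177 [ 487.7 -179.8   84.1]
183 [ 484.4 -179.9   84. ]
189 [ 481.3 -180.1   85.1]
195 [ 478.  -180.2   84.8]
201 [ 474.6 -180.4   84.8]
207 [ 470.9 -180.6   83.2]
213 [ 467.8 -180.7   84.4]
219 [ 464.2 -180.9   83.9]
225 [ 460.8 -181.    84.4]
231 [ 461.  -181.    95.6]
237 [ 460.1 -181.1  102.8]
243 [ 461.2 -181.   114.7]
249 [ 458.7 -181.2  115.9]
255 [ 455.5 -181.3  115.6]
261 [ 453.2 -181.4  117.3]
267 [ 449.9 -181.6  116.6]
273 [ 446.4 -181.7  115.9]
279 [ 442.9 -181.9  115.1]
285 [ 440.2 -182.   116.1]
291 [ 437.1 -182.2  116.2]
297 [ 434.1 -182.3  116.6]
303 [ 412.1 -183.3   83.2]
309 [ 408.3 -183.5   83.6]
315 [ 404.8 -183.7   84.4]
321 [ 347.4 -186.4   -0.9]
327 [ 474.7 -180.5  204.7]
from [ 447.5 -181.6   93.5] yaw 2.7 roll,pitch [-179.99    0.  ] n 1 q6 1.06
{"x":0.0004,"y":0.0019,"z":0.0395,"wx":0,"wy":0,"wz":0.24,"grip":G},
```

View pics/w6c.png

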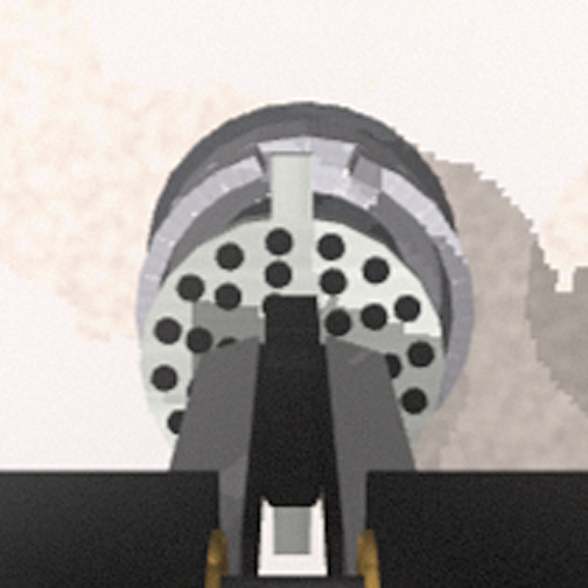

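{"api": "play_rows", "payload": {
  "commands": [
    {"x":0.0005,"y":0.0025,"z":0.008,"wx":0,"wy":0,"wz":0.6,"grip":0},
    {"x":0,"y":0,"z":0.01,"wx":0,"wy":0,"wz":0,"grip":0},
    {"x":0,"y":0,"z":0.008,"wx":0,"wy":0,"wz":0,"grip":0},
    {"x":0,"y":0,"z":0.006,"wx":0,"wy":0,"wz":0,"grip":0},
    {"x":0,"y":0,"z":0,"wx":0,"wy":0,"wz":0,"grip":0}
  ]
}}

```text
clock: 6.58
eef_pos: [447.5, -184.2, 61.0]
eef_rot: [-3.141, 0.001, 0.037]
wrist_force: [-0.4, -0.5, -1.8]
finger_gap: 9.4
```

{"api": "play_rows", "payload": {
  "commands": [
    {"x":0,"y":0,"z":0.0035,"wx":0,"wy":0,"wz":0,"grip":0},
    {"x":0,"y":0,"z":0.001,"wx":0,"wy":0,"wz":0,"grip":0},
    {"x":0,"y":0,"z":0,"wx":0,"wy":0,"wz":0,"grip":0}
  ]
}}

```text
clock: 6.95
eef_pos: [447.7, -184.4, 57.0]
eef_rot: [3.142, -0.0, 0.037]
wrist_force: [0.4, 0.1, -0.6]
finger_gap: 9.8
```

Force nearly zero; go down 1 mm more and release, then lift and look.

{"api": "play_rows", "payload": {
  "commands": [
    {"x":0,"y":0,"z":0.001,"wx":0,"wy":0,"wz":0,"grip":0},
    {"x":0,"y":0,"z":0,"wx":0,"wy":0,"wz":0,"grip":0.25},
    {"x":0,"y":0,"z":0,"wx":0,"wy":0,"wz":0,"grip":0.25},
    {"x":0,"y":0,"z":-0.03,"wx":0,"wy":0,"wz":0,"grip":0.25},
    {"x":0,"y":0,"z":-0.04,"wx":0,"wy":0,"wz":0,"grip":0.5},
    {"x":0,"y":0,"z":-0.04,"wx":0,"wy":0,"wz":0,"grip":0.5},
    {"x":0,"y":0,"z":0,"wx":0,"wy":0,"wz":0,"grip":0.5}
  ]
}}

```text
clock: 7.82
eef_pos: [448.7, -184.9, 168.6]
eef_rot: [3.139, -0.005, 0.037]
wrist_force: [-0.4, -0.6, -0.4]
finger_gap: 46.1
```

```bash
python3 - <<'E'
from h import *
look('w7')
z=np.load('w7.npz');P=cloud(z['d'],z['K'],z['W'])
potfit(P,(448,-184),55,34)
top(P,(448,-184),30,68,90)
q=P[(np.hypot(P[...,0]-447.5,P[...,1]+184)<29)&(P[...,2]>35)&(P[...,2]<56)]
A=np.c_[q[:,:2]-[447.5,-184],np.ones(len(q))];print("disc plane",np.linalg.lstsq(A,q[:,2],rcond=None)[0],np.median(q[:,2]))
im=z['im'];big=cv2.resize(im[120:330,180:390],None,fx=2.8,fy=2.8,interpolation=cv2.INTER_CUBIC);cv2.imwrite("pics/w7c.png",np.clip(big[...,::-1]*1.5,0,255).astype(np.uint8))
E
```

```text
7.88 [ 448.  -184.5  166.7] [ 1.7994e+02 -1.1000e-01  2.1000e+00]
centre [ 447.  -184.1] rmed 36.430391475737636 rms 3.1277616827165864 1403
slot yaw [1.  1.5 2.  2.5] 22
n 459 mean [ 447.7 -183.9   78.4] rect ((446.6925354003906, -183.94845581054688), (30.252647399902344, 8.823646545410156), 2.0348920822143555)
disc plane [-2.54337685e-03  2.69492852e-04  4.70800542e+01] 47.03787938867444
```

View pics/w7c.png

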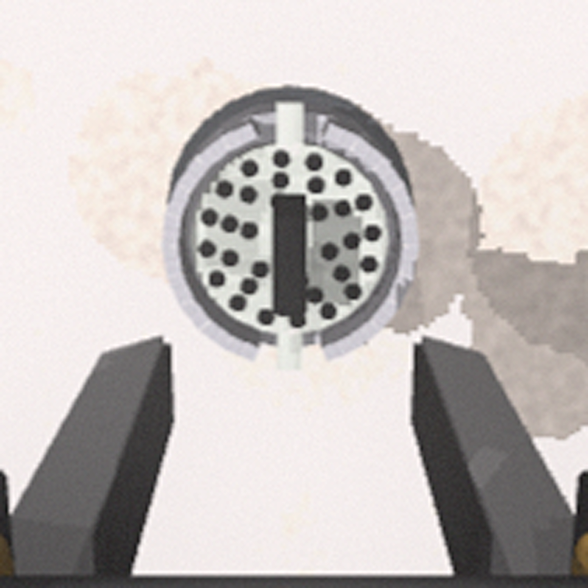

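Small strainer is home: disc top reads 47 and level, with both ears in the slots (crop 290,120 and 290,350). Next I'll look at the large pot.

```bash
python3 - <<'E'
from h import *
plan(431,-348,180,-16.5)
E
```

```text
from [ 448.  -184.5  166.7] yaw 2.1 roll,pitch [ 1.7994e+02 -1.1000e-01] n 4 q6 1.07
{"x":-0.0057,"y":0.0407,"z":-0.0033,"wx":0,"wy":0,"wz":4.65,"grip":G},
{"x":-0.0024,"y":0.0410,"z":-0.0033,"wx":0,"wy":0,"wz":4.65,"grip":G},
{"x":0.0009,"y":0.0411,"z":-0.0033,"wx":0,"wy":0,"wz":4.65,"grip":G},
{"x":0.0042,"y":0.0409,"z":-0.0033,"wx":0,"wy":0,"wz":4.65,"grip":G},
```

{"api": "play_rows", "payload": {
  "commands": [
    {"x":-0.006,"y":0.041,"z":-0.003,"wx":0,"wy":0,"wz":4.6,"grip":0.6},
    {"x":-0.002,"y":0.041,"z":-0.003,"wx":0,"wy":0,"wz":4.6,"grip":0.6},
    {"x":0.001,"y":0.041,"z":-0.003,"wx":0,"wy":0,"wz":4.6,"grip":0.6},
    {"x":0.004,"y":0.041,"z":-0.003,"wx":0,"wy":0,"wz":4.6,"grip":0.6},
    {"x":0,"y":0,"z":0,"wx":0,"wy":0,"wz":0,"grip":0.6},
    {"x":0,"y":0,"z":0,"wx":0,"wy":0,"wz":0,"grip":0.6}
  ]
}}

```text
clock: 8.62
eef_pos: [430.6, -347.5, 176.7]
eef_rot: [-3.141, 0.002, -0.284]
wrist_force: [0.5, 0.7, 0.2]
finger_gap: 56.5
```

```bash
python3 - <<'E'
from h import *
look('w8')
z=np.load('w8.npz');P=cloud(z['d'],z['K'],z['W'])
potfit(P,(431,-348),70,45)
plan(431,328,220,35)
E
```

```text
8.68 [ 430.8 -347.3  177. ] [-1.7996e+02  8.0000e-02 -1.6230e+01]
centre [ 430.4 -349.3] rmed 47.390868447215816 rms 1.580356434769046 2019
slot yaw [163.  163.5 164. ] 0
from [ 430.8 -347.3  177. ] yaw -16.2 roll,pitch [-1.7996e+02  8.0000e-02] n 16 q6 1.11
{"x":-0.0118,"y":-0.0405,"z":-0.0027,"wx":0,"wy":0,"wz":-3.20,"grip":G},
{"x":-0.0095,"y":-0.0411,"z":-0.0027,"wx":0,"wy":0,"wz":-3.20,"grip":G},
{"x":-0.0072,"y":-0.0416,"z":-0.0027,"wx":0,"wy":0,"wz":-3.20,"grip":G},
{"x":-0.0049,"y":-0.0419,"z":-0.0027,"wx":0,"wy":0,"wz":-3.20,"grip":G},
{"x":-0.0025,"y":-0.0421,"z":-0.0027,"wx":0,"wy":0,"wz":-3.20,"grip":G},
{"x":-0.0002,"y":-0.0422,"z":-0.0027,"wx":0,"wy":0,"wz":-3.20,"grip":G},
{"x":0.0022,"y":-0.0421,"z":-0.0027,"wx":0,"wy":0,"wz":-3.20,"grip":G},
{"x":0.0046,"y":-0.0420,"z":-0.0027,"wx":0,"wy":0,"wz":-3.20,"grip":G},
{"x":0.0069,"y":-0.0416,"z":-0.0027,"wx":0,"wy":0,"wz":-3.20,"grip":G},
{"x":0.0092,"y":-0.0412,"z":-0.0027,"wx":0,"wy":0,"wz":-3.20,"grip":G},
{"x":0.0115,"y":-0.0406,"z":-0.0027,"wx":0,"wy":0,"wz":-3.20,"grip":G},
{"x":0.0137,"y":-0.0399,"z":-0.0027,"wx":0,"wy":0,"wz":-3.20,"grip":G},
{"x":0.0160,"y":-0.0391,"z":-0.0027,"wx":0,"wy":0,"wz":-3.20,"grip":G},
{"x":0.0181,"y":-0.0381,"z":-0.0027,"wx":0,"wy":0,"wz":-3.20,"grip":G},
{"x":0.0202,"y":-0.0371,"z":-0.0027,"wx":0,"wy":0,"wz":-3.20,"grip":G},
{"x":0.0222,"y":-0.0359,"z":-0.0027,"wx":0,"wy":0,"wz":-3.20,"grip":G},
```

View pics/w8.png

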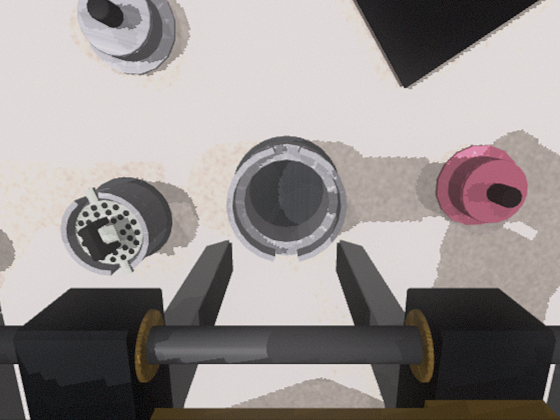

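Large pot at (430.4,−349.3) with its slot axis at −16.5°; the pink decoy at (482,185) stays untouched. Now to the large strainer.

{"api": "play_rows", "payload": {
  "commands": [
    {"x":-0.012,"y":-0.04,"z":-0.003,"wx":0,"wy":0,"wz":-3.2,"grip":0.6},
    {"x":-0.01,"y":-0.041,"z":-0.003,"wx":0,"wy":0,"wz":-3.2,"grip":0.6},
    {"x":-0.007,"y":-0.042,"z":-0.003,"wx":0,"wy":0,"wz":-3.2,"grip":0.6},
    {"x":-0.005,"y":-0.042,"z":-0.003,"wx":0,"wy":0,"wz":-3.2,"grip":0.6},
    {"x":-0.002,"y":-0.042,"z":-0.003,"wx":0,"wy":0,"wz":-3.2,"grip":0.6},
    {"x":0,"y":-0.042,"z":-0.003,"wx":0,"wy":0,"wz":-3.2,"grip":0.6},
    {"x":0.002,"y":-0.042,"z":-0.003,"wx":0,"wy":0,"wz":-3.2,"grip":0.6},
    {"x":0.005,"y":-0.042,"z":-0.003,"wx":0,"wy":0,"wz":-3.2,"grip":0.6},
    {"x":0.007,"y":-0.042,"z":-0.003,"wx":0,"wy":0,"wz":-3.2,"grip":0.6},
    {"x":0.009,"y":-0.041,"z":0,"wx":0,"wy":0,"wz":-3.2,"grip":0.6},
    {"x":0.012,"y":-0.041,"z":0,"wx":0,"wy":0,"wz":-3.2,"grip":0.6},
    {"x":0.014,"y":-0.04,"z":0,"wx":0,"wy":0,"wz":-3.2,"grip":0.6},
    {"x":0.016,"y":-0.039,"z":0.01,"wx":0,"wy":0,"wz":-3.2,"grip":0.6},
    {"x":0.018,"y":-0.038,"z":0.02,"wx":0,"wy":0,"wz":-3.2,"grip":0.6},
    {"x":0.02,"y":-0.037,"z":0.03,"wx":0,"wy":0,"wz":-3.2,"grip":0.6},
    {"x":0.022,"y":-0.036,"z":0.03,"wx":0,"wy":0,"wz":-3.2,"grip":0.6},
    {"x":0,"y":0,"z":0,"wx":0,"wy":0,"wz":0,"grip":0.6},
    {"x":0,"y":0,"z":0,"wx":0,"wy":0,"wz":0,"grip":0.6}
  ]
}}

```text
clock: 10.92
eef_pos: [431.8, 327.1, 115.3]
eef_rot: [3.141, -0.0, 0.61]
wrist_force: [-0.5, -0.6, -0.1]
finger_gap: 56.6
```

```bash
python3 - <<'E'
from h import *
look('w9')
z=np.load('w9.npz');P=cloud(z['d'],z['K'],z['W'])
top(P,(431,328),35,35,50)
E
```

```text
10.97 [432.3 326.8 115.8] [ 1.7999e+02 -6.0000e-02  3.4890e+01]
n 629 mean [429.5 330.8  41.4] rect ((428.5008544921875, 329.9791564941406), (36.42578125, 9.755260467529297), 34.70020294189453)
```

View pics/w9.png

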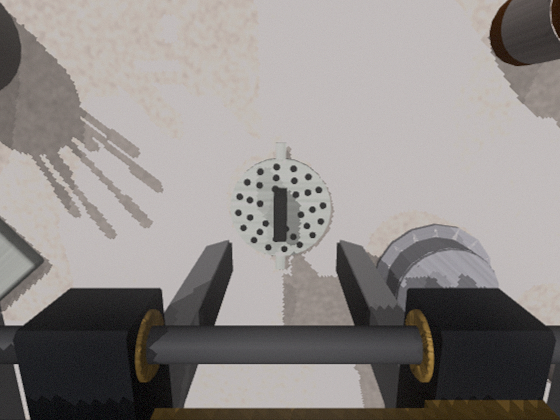

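{"api": "play_rows", "payload": {
  "commands": [
    {"x":-0.001,"y":-0.003,"z":0.03,"wx":0,"wy":0,"wz":0,"grip":0.5},
    {"x":0,"y":0,"z":0.035,"wx":0,"wy":0,"wz":0,"grip":0.4},
    {"x":0,"y":0,"z":0.02,"wx":0,"wy":0,"wz":0,"grip":0.3},
    {"x":0,"y":0,"z":0.012,"wx":0,"wy":0,"wz":0,"grip":0.3},
    {"x":0,"y":0,"z":0,"wx":0,"wy":0,"wz":0,"grip":0.3}
  ]
}}

```text
clock: 11.6
eef_pos: [429.9, 328.7, 18.2]
eef_rot: [3.142, -0.0, 0.608]
wrist_force: [-0.2, -0.1, -0.2]
finger_gap: 28.3
```

```bash
python3 - <<'E'
from h import *
look('w10')
z=np.load('w10.npz');P=cloud(z['d'],z['K'],z['W'])
for r in range(140,330,6):print(r,P[r,283].round(1))
E
```

```text
11.65 [430.2 329.   18.8] [ 1.800e+02 -6.000e-02  3.487e+01]
140 [478.1 363.9  -1.7]
146 [475.5 362.   -1.4]
152 [472.8 360.2  -0.9]
158 [471.  358.9   9.7]
164 [468.3 357.    8.4]
170 [465.7 355.2   8.5]
176 [463.3 353.5  10.6]
182 [460.5 351.6   9.7]
188 [457.9 349.8  10.4]
194 [454.9 347.7   8.9]
200 [452.3 345.9   9.3]
206 [449.7 344.   10.1]
212 [446.9 342.1  10.3]
218 [444.2 340.2  10.5]
224 [443.6 339.8  19.5]
230 [443.5 339.7  29.5]
236 [443.8 339.8  39.6]
242 [442.1 338.6  42.3]
248 [439.3 336.7  40.9]
254 [437.  335.1  41.6]
260 [434.2 333.1  40.7]
266 [432.4 331.8  42.5]
272 [429.4 329.8  41.3]
278 [427.2 328.3  42.3]
284 [424.7 326.5  42.4]
290 [421.9 324.6  42. ]
296 [419.7 323.   42.8]
302 [488.2 369.9 197.3]
308 [398.7 308.6  10.1]
314 [395.9 306.6  10.9]
320 [392.5 304.3  10.7]
326 [451.5 344.7 128.1]
```

View pics/w10.png

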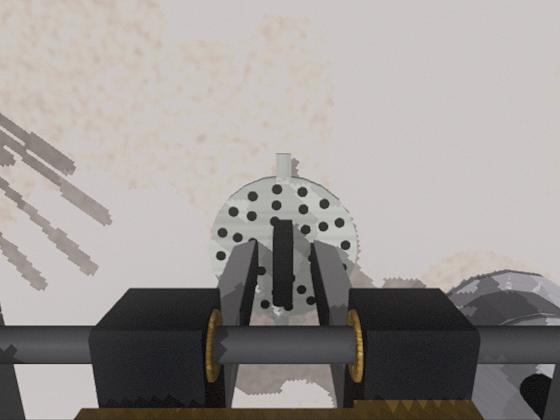

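{"api": "play_rows", "payload": {
  "commands": [
    {"x":0,"y":0,"z":0,"wx":0,"wy":0,"wz":0,"grip":0},
    {"x":0,"y":0,"z":0,"wx":0,"wy":0,"wz":0,"grip":0},
    {"x":0,"y":0,"z":0,"wx":0,"wy":0,"wz":0,"grip":0},
    {"x":0,"y":0,"z":-0.03,"wx":0,"wy":0,"wz":0,"grip":0},
    {"x":0,"y":0,"z":-0.045,"wx":0,"wy":0,"wz":0,"grip":0},
    {"x":0,"y":0,"z":-0.045,"wx":0,"wy":0,"wz":0,"grip":0},
    {"x":0,"y":0,"z":0,"wx":0,"wy":0,"wz":0,"grip":0}
  ]
}}

```text
clock: 12.52
eef_pos: [430.8, 329.8, 141.1]
eef_rot: [3.141, -0.006, 0.609]
wrist_force: [-0.6, -0.4, -1.7]
finger_gap: 9.5
```

```bash
python3 - <<'E'
from h import *
plan(431,-348,135,-16.5)
E
```

```text
from [430.8 329.8 141.1] yaw 34.9 roll,pitch [179.99  -0.33] n 16 q6 1.55
{"x":-0.0242,"y":0.0347,"z":0.0004,"wx":0,"wy":0,"wz":3.21,"grip":G},
{"x":-0.0223,"y":0.0361,"z":0.0004,"wx":0,"wy":0,"wz":3.21,"grip":G},
{"x":-0.0202,"y":0.0372,"z":0.0004,"wx":0,"wy":0,"wz":3.21,"grip":G},
{"x":-0.0181,"y":0.0383,"z":0.0004,"wx":0,"wy":0,"wz":3.21,"grip":G},
{"x":-0.0159,"y":0.0393,"z":0.0004,"wx":0,"wy":0,"wz":3.21,"grip":G},
{"x":-0.0137,"y":0.0401,"z":0.0004,"wx":0,"wy":0,"wz":3.21,"grip":G},
{"x":-0.0114,"y":0.0408,"z":0.0004,"wx":0,"wy":0,"wz":3.21,"grip":G},
{"x":-0.0091,"y":0.0414,"z":0.0004,"wx":0,"wy":0,"wz":3.21,"grip":G},
{"x":-0.0068,"y":0.0418,"z":0.0004,"wx":0,"wy":0,"wz":3.21,"grip":G},
{"x":-0.0044,"y":0.0421,"z":0.0004,"wx":0,"wy":0,"wz":3.21,"grip":G},
{"x":-0.0020,"y":0.0423,"z":0.0004,"wx":0,"wy":0,"wz":3.21,"grip":G},
{"x":0.0003,"y":0.0424,"z":0.0004,"wx":0,"wy":0,"wz":3.21,"grip":G},
{"x":0.0027,"y":0.0423,"z":0.0004,"wx":0,"wy":0,"wz":3.21,"grip":G},
{"x":0.0051,"y":0.0421,"z":0.0004,"wx":0,"wy":0,"wz":3.21,"grip":G},
{"x":0.0074,"y":0.0417,"z":0.0004,"wx":0,"wy":0,"wz":3.21,"grip":G},
{"x":0.0097,"y":0.0412,"z":0.0004,"wx":0,"wy":0,"wz":3.21,"grip":G},
```

{"api": "play_rows", "payload": {
  "commands": [
    {"x":-0.024,"y":0.035,"z":0,"wx":0,"wy":0,"wz":3.2,"grip":0},
    {"x":-0.022,"y":0.036,"z":0,"wx":0,"wy":0,"wz":3.2,"grip":0},
    {"x":-0.02,"y":0.037,"z":0,"wx":0,"wy":0,"wz":3.2,"grip":0},
    {"x":-0.018,"y":0.038,"z":0,"wx":0,"wy":0,"wz":3.2,"grip":0},
    {"x":-0.016,"y":0.039,"z":0,"wx":0,"wy":0,"wz":3.2,"grip":0},
    {"x":-0.014,"y":0.04,"z":0,"wx":0,"wy":0,"wz":3.2,"grip":0},
    {"x":-0.011,"y":0.041,"z":0,"wx":0,"wy":0,"wz":3.2,"grip":0},
    {"x":-0.009,"y":0.041,"z":0,"wx":0,"wy":0,"wz":3.2,"grip":0},
    {"x":-0.007,"y":0.042,"z":0,"wx":0,"wy":0,"wz":3.2,"grip":0},
    {"x":-0.004,"y":0.042,"z":0,"wx":0,"wy":0,"wz":3.2,"grip":0},
    {"x":-0.002,"y":0.042,"z":0,"wx":0,"wy":0,"wz":3.2,"grip":0},
    {"x":0,"y":0.042,"z":0,"wx":0,"wy":0,"wz":3.2,"grip":0},
    {"x":0.003,"y":0.042,"z":0,"wx":0,"wy":0,"wz":3.2,"grip":0},
    {"x":0.005,"y":0.042,"z":0,"wx":0,"wy":0,"wz":3.2,"grip":0},
    {"x":0.007,"y":0.042,"z":0,"wx":0,"wy":0,"wz":3.2,"grip":0},
    {"x":0.01,"y":0.041,"z":0.01,"wx":0,"wy":0,"wz":3.2,"grip":0},
    {"x":0,"y":0,"z":0.01,"wx":0,"wy":0,"wz":0,"grip":0},
    {"x":0,"y":0,"z":0.008,"wx":0,"wy":0,"wz":0,"grip":0},
    {"x":0,"y":0,"z":0,"wx":0,"wy":0,"wz":0,"grip":0},
    {"x":0,"y":0,"z":0,"wx":0,"wy":0,"wz":0,"grip":0}
  ]
}}

```text
clock: 15.02
eef_pos: [431.7, -346.1, 110.3]
eef_rot: [3.141, -0.0, -0.283]
wrist_force: [-0.9, -0.8, -0.1]
finger_gap: 9.8
```

```bash
python3 - <<'E'
from h import *
look('w11')
z=np.load('w11.npz');P=cloud(z['d'],z['K'],z['W'])
potfit(P,(430,-349),70,45)
for r in range(150,330,4):print(r,P[r,284].round(1))
im=z['im'];big=cv2.resize(im[120:330,180:390],None,fx=2.8,fy=2.8,interpolation=cv2.INTER_CUBIC);cv2.imwrite("pics/w11c.png",np.clip(big[...,::-1]*1.5,0,255).astype(np.uint8))
E
```

```text
15.07 [ 431.7 -346.3  110.4] [ 1.7998e+02 -4.0000e-02 -1.6250e+01]
centre [ 430.3 -349.4] rmed 47.688616763092156 rms 1.5144181675624062 1688
slot yaw [163.  163.5 164. ] 0
150 [ 479.  -360.4   36.5]
154 [ 482.5 -361.4  102.3]
158 [ 480.4 -360.8  101.4]
162 [ 478.4 -360.2  102. ]
166 [ 476.3 -359.6  101.7]
170 [ 474.2 -359.   101.5]
174 [ 472.2 -358.4  101.4]
178 [ 470.3 -357.8  102.5]
182 [ 468.  -357.2  101.5]
186 [ 465.8 -356.5  100.8]
190 [ 464.  -356.   102.5]
194 [ 461.5 -355.3  100.6]
198 [ 459.5 -354.7  101.5]
202 [ 457.4 -354.1  101.4]
206 [ 455.3 -353.5  101.8]
210 [ 453.  -352.8  101.3]
214 [ 451.1 -352.3  102.3]
218 [ 448.7 -351.6  101.7]
222 [ 447.9 -351.3  106.6]
226 [ 447.6 -351.2  112.9]
230 [ 447.7 -351.3  120. ]
234 [ 447.7 -351.3  126.5]
238 [ 447.7 -351.3  132.4]
242 [ 446.4 -350.9  134. ]
246 [ 444.3 -350.3  133.6]
250 [ 442.6 -349.8  134.2]
254 [ 440.3 -349.1  133.1]
258 [ 438.4 -348.6  133.2]
262 [ 436.7 -348.1  133.9]
266 [ 435.1 -347.6  134.8]
270 [ 432.7 -346.9  133.8]
274 [ 430.7 -346.3  133.7]
278 [ 429.  -345.8  134.4]
282 [ 427.1 -345.3  134.4]
286 [ 424.6 -344.5  133.4]
290 [ 423.3 -344.2  135. ]
294 [ 421.1 -343.5  134.6]
298 [ 418.3 -342.7  133.3]
302 [ 416.  -342.   132.7]
306 [ 414.1 -341.5  133.1]
310 [ 394.5 -335.8  102.1]
314 [ 391.5 -334.9  101.3]
318 [ 389.4 -334.3  102.2]
322 [ 386.4 -333.4  101.4]
326 [ 457.3 -354.   220.3]
```

View pics/w11c.png

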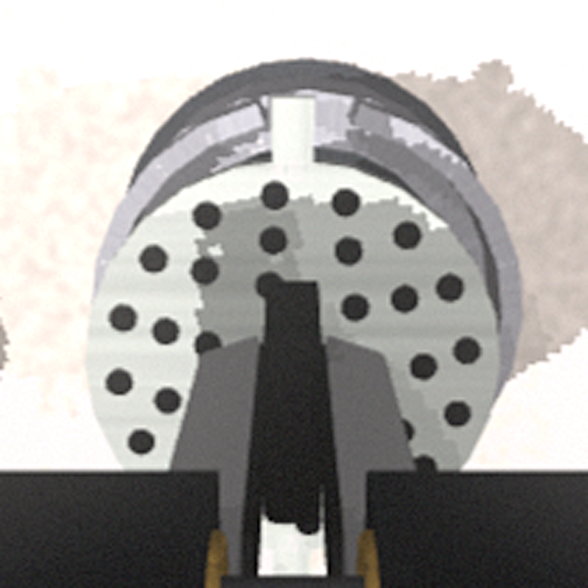

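{"api": "play_rows", "payload": {
  "commands": [
    {"x":0,"y":0.003,"z":0.008,"wx":0,"wy":0,"wz":0.2,"grip":0},
    {"x":0,"y":0,"z":0.01,"wx":0,"wy":0,"wz":0,"grip":0},
    {"x":0,"y":0,"z":0.01,"wx":0,"wy":0,"wz":0,"grip":0},
    {"x":0,"y":0,"z":0.007,"wx":0,"wy":0,"wz":0,"grip":0},
    {"x":0,"y":0,"z":0,"wx":0,"wy":0,"wz":0,"grip":0}
  ]
}}

```text
clock: 15.7
eef_pos: [430.3, -349.3, 74.3]
eef_rot: [-3.141, 0.001, -0.288]
wrist_force: [-0.3, 0.0, -1.1]
finger_gap: 10.1
```

{"api": "play_rows", "payload": {
  "commands": [
    {"x":0,"y":0,"z":0.002,"wx":0,"wy":0,"wz":0,"grip":0},
    {"x":0,"y":0,"z":0.0015,"wx":0,"wy":0,"wz":0,"grip":0},
    {"x":0,"y":0,"z":0.001,"wx":0,"wy":0,"wz":0,"grip":0},
    {"x":0,"y":0,"z":0,"wx":0,"wy":0,"wz":0,"grip":0}
  ]
}}

```text
clock: 16.2
eef_pos: [430.6, -349.6, 70.6]
eef_rot: [3.141, -0.0, -0.288]
wrist_force: [0.1, -0.4, 0.4]
finger_gap: 9.8
```

{"api": "play_rows", "payload": {
  "commands": [
    {"x":0,"y":0,"z":0.0005,"wx":0,"wy":0,"wz":0,"grip":0},
    {"x":0,"y":0,"z":0,"wx":0,"wy":0,"wz":0,"grip":0.25},
    {"x":0,"y":0,"z":0,"wx":0,"wy":0,"wz":0,"grip":0.25},
    {"x":0,"y":0,"z":-0.03,"wx":0,"wy":0,"wz":0,"grip":0.25},
    {"x":0,"y":0,"z":-0.04,"wx":0,"wy":0,"wz":0,"grip":0.5},
    {"x":0,"y":0,"z":-0.04,"wx":0,"wy":0,"wz":0,"grip":0.5},
    {"x":0,"y":0,"z":0,"wx":0,"wy":0,"wz":0,"grip":0.5}
  ]
}}

```text
clock: 17.08
eef_pos: [431.4, -350.3, 182.8]
eef_rot: [3.139, -0.005, -0.288]
wrist_force: [0.2, 0.9, -0.3]
finger_gap: 46.1
```

```bash
python3 - <<'E'
from h import *
look('w12')
z=np.load('w12.npz');P=cloud(z['d'],z['K'],z['W'])
potfit(P,(430,-349),70,45)
top(P,(430,-349),30,83,105)
q=P[(np.hypot(P[...,0]-430.5,P[...,1]+349)<38)&(P[...,2]>50)&(P[...,2]<75)]
A=np.c_[q[:,:2]-[430.5,-349],np.ones(len(q))];print("disc plane",np.linalg.lstsq(A,q[:,2],rcond=None)[0],np.median(q[:,2]))
im=z['im'];big=cv2.resize(im[120:330,180:390],None,fx=2.8,fy=2.8,interpolation=cv2.INTER_CUBIC);cv2.imwrite("pics/w12c.png",np.clip(big[...,::-1]*1.5,0,255).astype(np.uint8))
plan(614,-256,150,-16.5)
E
```

```text
17.12 [ 430.8 -349.8  180.7] [ 1.7995e+02 -1.0000e-01 -1.6500e+01]
centre [ 430.3 -349.3] rmed 47.34519396935447 rms 3.3369498440834455 1954
slot yaw [163.  163.5 164. ] 19
n 549 mean [ 431.3 -349.9   93.4] rect ((429.9463195800781, -349.74334716796875), (9.44151782989502, 35.47242736816406), 73.31953430175781)
disc plane [-1.25949073e-03  3.49350372e-04  6.20409036e+01] 61.98879919989321
from [ 430.8 -349.8  180.7] yaw -16.5 roll,pitch [ 1.7995e+02 -1.0000e-01] n 5 q6 1.11
{"x":0.0298,"y":-0.0284,"z":0.0061,"wx":0,"wy":0,"wz":0.00,"grip":G},
{"x":0.0298,"y":-0.0284,"z":0.0061,"wx":0,"wy":0,"wz":0.00,"grip":G},
{"x":0.0298,"y":-0.0284,"z":0.0061,"wx":0,"wy":0,"wz":0.00,"grip":G},
{"x":0.0298,"y":-0.0284,"z":0.0061,"wx":0,"wy":0,"wz":0.00,"grip":G},
{"x":0.0298,"y":-0.0284,"z":0.0061,"wx":0,"wy":0,"wz":0.00,"grip":G},
```

View pics/w12c.png

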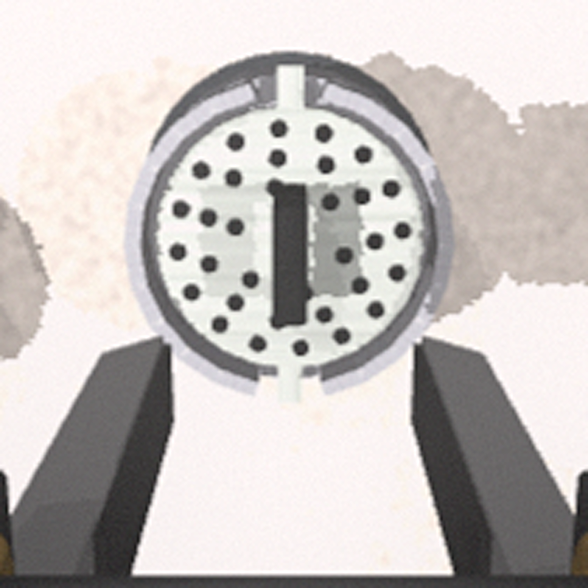

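Both strainers home: the large disc top reads 62 and level, with its ears in the slots. Now the grey small lid at w8 (115,25), which is the small one (flange 80) and not pink.

{"api": "play_rows", "payload": {
  "commands": [
    {"x":0.03,"y":-0.028,"z":0.006,"wx":0,"wy":0,"wz":0,"grip":0.5},
    {"x":0.03,"y":-0.028,"z":0.006,"wx":0,"wy":0,"wz":0,"grip":0.5},
    {"x":0.03,"y":-0.029,"z":0.006,"wx":0,"wy":0,"wz":0,"grip":0.5},
    {"x":0.03,"y":-0.029,"z":0.006,"wx":0,"wy":0,"wz":0,"grip":0.5},
    {"x":0.029,"y":-0.028,"z":0.006,"wx":0,"wy":0,"wz":0,"grip":0.5},
    {"x":0,"y":0,"z":0,"wx":0,"wy":0,"wz":0,"grip":0.5},
    {"x":0,"y":0,"z":0,"wx":0,"wy":0,"wz":0,"grip":0.5}
  ]
}}

```text
clock: 18.0
eef_pos: [612.9, -255.9, 148.7]
eef_rot: [-3.141, 0.002, -0.288]
wrist_force: [-0.3, -0.3, -0.2]
finger_gap: 47.1
```

```bash
python3 - <<'E'
from h import *
look('w13')
z=np.load('w13.npz');P=cloud(z['d'],z['K'],z['W'])
c=(615,-256)
top(P,c,30,58,70);top(P,c,40,36,43)
q=P[(np.hypot(P[...,0]-c[0],P[...,1]-c[1])<60)&(P[...,2]>4)&(P[...,2]<14)];print("flange",cv2.minEnclosingCircle(q[:,:2].astype(np.float32)))
E
```

```text
18.05 [ 612.9 -256.2  149.3] [ 1.800e+02  7.000e-02 -1.653e+01]
n 409 mean [ 615.8 -256.9   63.5] rect ((615.0466918945312, -256.9430847167969), (17.062829971313477, 17.134504318237305), 73.27880859375)
n 3298 mean [ 616.4 -257.2   38.9] rect ((615.12939453125, -256.78271484375), (58.86337661743164, 58.994510650634766), 12.32370376586914)
flange ((614.816650390625, -256.8105773925781), 40.728267669677734)
```

View pics/w13.png

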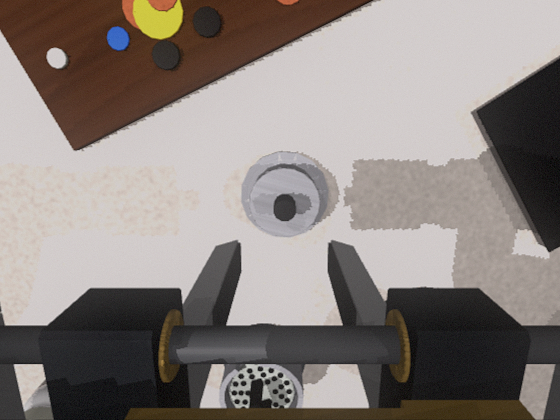

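{"api": "play_rows", "payload": {
  "commands": [
    {"x":0.002,"y":0,"z":0.04,"wx":0,"wy":0,"wz":0,"grip":0.45},
    {"x":0,"y":0,"z":0.035,"wx":0,"wy":0,"wz":0,"grip":0.4},
    {"x":0,"y":0,"z":0.02,"wx":0,"wy":0,"wz":0,"grip":0.4},
    {"x":0,"y":0,"z":0.01,"wx":0,"wy":0,"wz":0,"grip":0.35},
    {"x":0,"y":0,"z":0,"wx":0,"wy":0,"wz":0,"grip":0.35}
  ]
}}

```text
clock: 18.68
eef_pos: [615.7, -256.5, 45.3]
eef_rot: [3.142, -0.0, -0.288]
wrist_force: [0.1, 0.8, -0.3]
finger_gap: 33.1
```

```bash
python3 - <<'E'
from h import *
look('w14')
z=np.load('w14.npz');P=cloud(z['d'],z['K'],z['W'])
for r in range(210,320,6):print(r,P[r,284].round(1))
E
```

```text
18.73 [ 616.  -256.6   46. ] [ 1.7999e+02 -7.0000e-02 -1.6510e+01]
210 [ 637.8 -263.6   39.6]
216 [ 634.2 -262.5   38.3]
222 [ 631.1 -261.6   38.9]
228 [ 627.7 -260.6   38.8]
234 [ 624.4 -259.6   38.9]
240 [ 623.4 -259.3   45.7]
246 [ 623.2 -259.2   54.3]
252 [ 623.6 -259.4   63.9]
258 [ 620.6 -258.5   63.7]
264 [ 617.7 -257.6   64.1]
270 [ 615.2 -256.9   65.2]
276 [ 611.5 -255.8   63.7]
282 [ 608.6 -254.9   64.1]
288 [ 593.  -250.3   38.8]
294 [ 589.8 -249.3   39.6]
300 [ 565.2 -242.1   -0. ]
306 [ 5.608e+02 -2.408e+02  3.000e-01]
312 [ 5.563e+02 -2.394e+02  4.000e-01]
318 [ 5.514e+02 -2.380e+02 -2.000e-01]
```

View pics/w14.png

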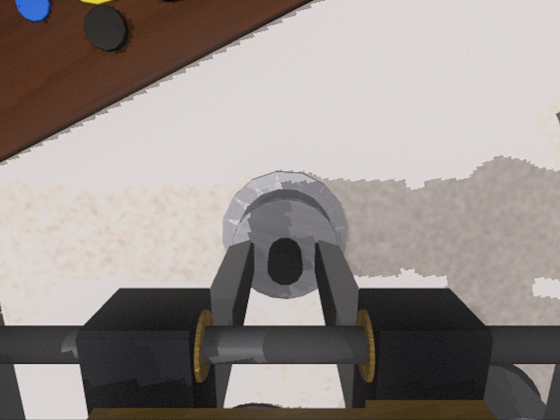

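{"api": "play_rows", "payload": {
  "commands": [
    {"x":0,"y":0,"z":0.002,"wx":0,"wy":0,"wz":0,"grip":0.35},
    {"x":0,"y":0,"z":0,"wx":0,"wy":0,"wz":0,"grip":0},
    {"x":0,"y":0,"z":0,"wx":0,"wy":0,"wz":0,"grip":0},
    {"x":0,"y":0,"z":0,"wx":0,"wy":0,"wz":0,"grip":0},
    {"x":0,"y":0,"z":-0.02,"wx":0,"wy":0,"wz":0,"grip":0},
    {"x":0,"y":0,"z":-0.04,"wx":0,"wy":0,"wz":0,"grip":0},
    {"x":0,"y":0,"z":-0.04,"wx":0,"wy":0,"wz":0,"grip":0},
    {"x":0,"y":0,"z":0,"wx":0,"wy":0,"wz":0,"grip":0}
  ]
}}

```text
clock: 19.73
eef_pos: [617.0, -256.9, 148.0]
eef_rot: [3.14, -0.007, -0.288]
wrist_force: [-0.2, -0.6, -1.1]
finger_gap: 17.5
```

```bash
python3 - <<'E'
from h import *
print(manip.read_state()["clock"])
plan(448,-183.8,144,-16.5)
E
```

```text
19.725
from [ 617.  -256.9  148. ] yaw -16.5 roll,pitch [179.94  -0.4 ] n 5 q6 1.41
{"x":-0.0366,"y":-0.0044,"z":0.0008,"wx":0,"wy":0,"wz":0.00,"grip":G},
{"x":-0.0366,"y":-0.0044,"z":0.0008,"wx":0,"wy":0,"wz":0.00,"grip":G},
{"x":-0.0366,"y":-0.0044,"z":0.0008,"wx":0,"wy":0,"wz":0.00,"grip":G},
{"x":-0.0366,"y":-0.0044,"z":0.0008,"wx":0,"wy":0,"wz":0.00,"grip":G},
{"x":-0.0366,"y":-0.0044,"z":0.0008,"wx":0,"wy":0,"wz":0.00,"grip":G},
```

{"api": "play_rows", "payload": {
  "commands": [
    {"x":-0.0365,"y":-0.0045,"z":0,"wx":0,"wy":0,"wz":0,"grip":0},
    {"x":-0.0365,"y":-0.0045,"z":0,"wx":0,"wy":0,"wz":0,"grip":0},
    {"x":-0.0365,"y":-0.0045,"z":0,"wx":0,"wy":0,"wz":0,"grip":0},
    {"x":-0.0365,"y":-0.0045,"z":0,"wx":0,"wy":0,"wz":0,"grip":0},
    {"x":-0.0365,"y":-0.0045,"z":0,"wx":0,"wy":0,"wz":0,"grip":0},
    {"x":0,"y":0,"z":0.015,"wx":0,"wy":0,"wz":0,"grip":0},
    {"x":0,"y":0,"z":0.015,"wx":0,"wy":0,"wz":0,"grip":0},
    {"x":0,"y":0,"z":0,"wx":0,"wy":0,"wz":0,"grip":0},
    {"x":0,"y":0,"z":0,"wx":0,"wy":0,"wz":0,"grip":0}
  ]
}}

```text
clock: 20.85
eef_pos: [447.4, -183.0, 112.8]
eef_rot: [-3.142, 0.0, -0.288]
wrist_force: [-0.9, 0.6, -1.0]
finger_gap: 17.4
```

```bash
cat > lidchk.py <<'E'
from h import *
import sys
tag,zt=sys.argv[1],float(sys.argv[2]); r=float(sys.argv[3]); dr=float(sys.argv[4])
look(tag)
z=np.load(tag+'.npz');P=cloud(z['d'],z['K'],z['W']);c=manip.read_state()["eef_pos"]
# dome edge z=zt(underside)+39 ; flange top zt+9
rho=np.hypot(P[...,0]-c[0],P[...,1]-c[1])
q=P[(rho<dr+12)&(abs(P[...,2]-zt-39)<4)];A=np.c_[q[:,:2]-c[:2],np.ones(len(q))]
print("dome top plane",np.linalg.lstsq(A,q[:,2],rcond=None)[0],len(q))
q=P[(rho<r+12)&(rho>dr)&(abs(P[...,2]-zt-9)<5)]
f=lambda a:np.minimum(np.hypot(q[:,0]-a[0],q[:,1]-a[1])-r,0)
print("flange n",len(q),"med z",np.median(q[:,2]))
# outer edge: farthest per angle
a=np.arctan2(q[:,1]-c[1],q[:,0]-c[0]);E=[]
for b in np.linspace(-np.pi,np.pi,73)[:-1]:
    s=q[(a>=b)&(a<b+np.pi/36)]
    if len(s)>4: E.append(s[np.argmax(np.hypot(s[:,0]-c[0],s[:,1]-c[1]))])
E=np.array(E);s=least_squares(lambda a:np.hypot(E[:,0]-a[0],E[:,1]-a[1])-r,c[:2],loss='soft_l1');print("flange centre",s.x.round(1),len(E),"tcp",c.round(1))
im=z['im'];big=cv2.resize(im[120:330,180:390],None,fx=2.8,fy=2.8,interpolation=cv2.INTER_CUBIC);cv2.imwrite("pics/%sc.png"%tag,np.clip(big[...,::-1]*1.5,0,255).astype(np.uint8))
E
python3 lidchk.py w15 70 40 30
```

```text
20.9 [ 447.4 -183.1  113. ] [180.   -0.  -16.5]
dome top plane [-9.00639617e-03 -3.55965067e-03  1.08687445e+02] 4519
flange n 3237 med z 78.59224368777461
flange centre [ 446.9 -183.3] 51 tcp [ 447.4 -183.1  113. ]
```

View pics/w15c.png

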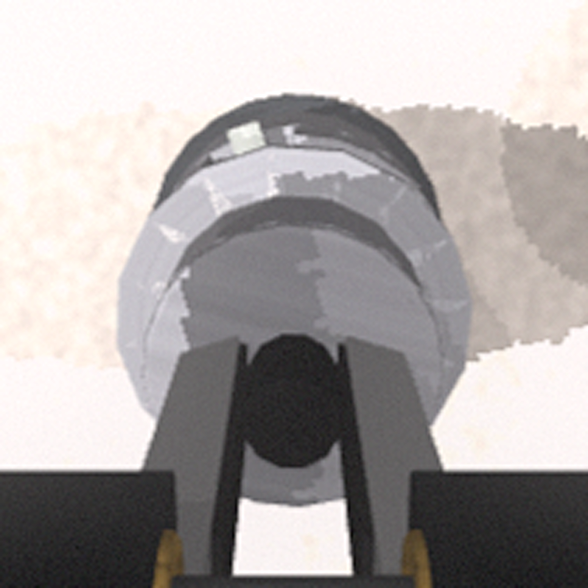

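{"api": "play_rows", "payload": {
  "commands": [
    {"x":0.0003,"y":0.0008,"z":0.007,"wx":0,"wy":0,"wz":0,"grip":0},
    {"x":0,"y":0,"z":0.005,"wx":0,"wy":0,"wz":0,"grip":0},
    {"x":0,"y":0,"z":0.004,"wx":0,"wy":0,"wz":0,"grip":0},
    {"x":0,"y":0,"z":0.002,"wx":0,"wy":0,"wz":0,"grip":0},
    {"x":0,"y":0,"z":0.001,"wx":0,"wy":0,"wz":0,"grip":0},
    {"x":0,"y":0,"z":0,"wx":0,"wy":0,"wz":0,"grip":0}
  ]
}}

```text
clock: 21.65
eef_pos: [447.1, -183.7, 94.0]
eef_rot: [3.142, -0.0, -0.288]
wrist_force: [0.3, 0.2, -0.6]
finger_gap: 17.0
```

{"api": "play_rows", "payload": {
  "commands": [
    {"x":0,"y":0,"z":0.001,"wx":0,"wy":0,"wz":0,"grip":0},
    {"x":0,"y":0,"z":0,"wx":0,"wy":0,"wz":0,"grip":0}
  ]
}}

```text
clock: 21.9
eef_pos: [447.2, -183.8, 93.2]
eef_rot: [3.141, -0.0, -0.288]
wrist_force: [-0.4, -0.6, 1.4]
finger_gap: 17.3
```

Slight contact; release, lift and check.

{"api": "play_rows", "payload": {
  "commands": [
    {"x":0,"y":0,"z":0,"wx":0,"wy":0,"wz":0,"grip":0.35},
    {"x":0,"y":0,"z":0,"wx":0,"wy":0,"wz":0,"grip":0.35},
    {"x":0,"y":0,"z":-0.03,"wx":0,"wy":0,"wz":0,"grip":0.35},
    {"x":0,"y":0,"z":-0.04,"wx":0,"wy":0,"wz":0,"grip":0.5},
    {"x":0,"y":0,"z":-0.04,"wx":0,"wy":0,"wz":0,"grip":0.5},
    {"x":0,"y":0,"z":0,"wx":0,"wy":0,"wz":0,"grip":0.5}
  ]
}}

```text
clock: 22.65
eef_pos: [448.1, -184.1, 205.6]
eef_rot: [3.141, -0.005, -0.288]
wrist_force: [0.4, 0.0, -1.2]
finger_gap: 46.9
```

```bash
python3 lidchk.py w16 50 40 30; python3 - <<'E'
from h import *
plan(457,184,200,-5)
E
```

```text
22.7 [ 447.4 -183.8  203.6] [ 1.7998e+02 -1.0000e-01 -1.6500e+01]
dome top plane [-3.94418260e-03  1.67033332e-03  8.88605131e+01] 3133
flange n 1682 med z 58.87460395419947
flange centre [ 446.4 -183.9] 65 tcp [ 447.4 -183.8  203.6]
from [ 447.4 -183.8  203.6] yaw -16.5 roll,pitch [ 1.7998e+02 -1.0000e-01] n 9 q6 1.39
{"x":-0.0106,"y":-0.0395,"z":0.0004,"wx":0,"wy":0,"wz":-1.28,"grip":G},
{"x":-0.0097,"y":-0.0397,"z":0.0004,"wx":0,"wy":0,"wz":-1.28,"grip":G},
{"x":-0.0088,"y":-0.0399,"z":0.0004,"wx":0,"wy":0,"wz":-1.28,"grip":G},
{"x":-0.0079,"y":-0.0401,"z":0.0004,"wx":0,"wy":0,"wz":-1.28,"grip":G},
{"x":-0.0070,"y":-0.0403,"z":0.0004,"wx":0,"wy":0,"wz":-1.28,"grip":G},
{"x":-0.0061,"y":-0.0404,"z":0.0004,"wx":0,"wy":0,"wz":-1.28,"grip":G},
{"x":-0.0052,"y":-0.0405,"z":0.0004,"wx":0,"wy":0,"wz":-1.28,"grip":G},
{"x":-0.0043,"y":-0.0407,"z":0.0004,"wx":0,"wy":0,"wz":-1.28,"grip":G},
{"x":-0.0034,"y":-0.0407,"z":0.0004,"wx":0,"wy":0,"wz":-1.28,"grip":G},
```

View pics/w16c.png

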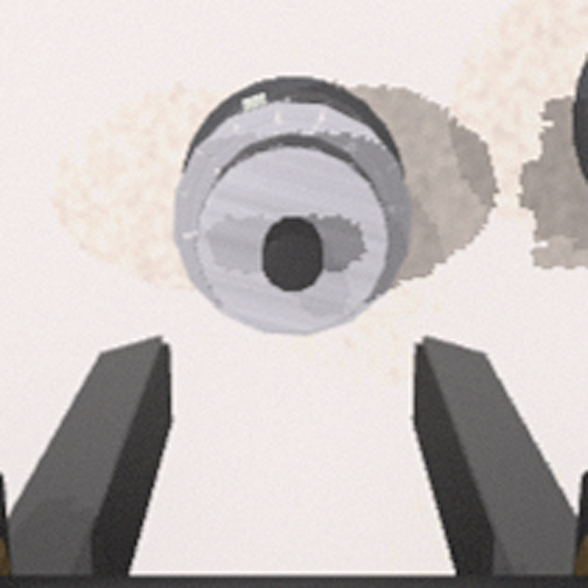

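Small lid seated (dome top 88.9, flange top 58.9, level). Going to the large lid.

{"api": "play_rows", "payload": {
  "commands": [
    {"x":-0.0105,"y":-0.0395,"z":0,"wx":0,"wy":0,"wz":-1.3,"grip":0.5},
    {"x":-0.0095,"y":-0.04,"z":0,"wx":0,"wy":0,"wz":-1.3,"grip":0.5},
    {"x":-0.009,"y":-0.04,"z":0,"wx":0,"wy":0,"wz":-1.3,"grip":0.5},
    {"x":-0.008,"y":-0.04,"z":0,"wx":0,"wy":0,"wz":-1.3,"grip":0.5},
    {"x":-0.007,"y":-0.04,"z":0,"wx":0,"wy":0,"wz":-1.3,"grip":0.5},
    {"x":-0.006,"y":-0.0405,"z":0,"wx":0,"wy":0,"wz":-1.3,"grip":0.5},
    {"x":-0.005,"y":-0.0405,"z":0,"wx":0,"wy":0,"wz":-1.3,"grip":0.5},
    {"x":-0.0045,"y":-0.0405,"z":0.02,"wx":0,"wy":0,"wz":-1.3,"grip":0.5},
    {"x":-0.0035,"y":-0.041,"z":0.03,"wx":0,"wy":0,"wz":-1.1,"grip":0.5},
    {"x":0,"y":0,"z":0,"wx":0,"wy":0,"wz":0,"grip":0.5},
    {"x":0,"y":0,"z":0,"wx":0,"wy":0,"wz":0,"grip":0.5}
  ]
}}

```text
clock: 24.08
eef_pos: [456.1, 183.8, 152.5]
eef_rot: [3.141, 0.001, -0.087]
wrist_force: [-0.0, -0.9, 0.8]
finger_gap: 47.4
```

```bash
python3 - <<'E'
from h import *
look('w17')
z=np.load('w17.npz');P=cloud(z['d'],z['K'],z['W'])
c=(455,183)
top(P,c,30,58,70)
q=P[(np.hypot(P[...,0]-c[0],P[...,1]-c[1])<65)&(P[...,2]>4)&(P[...,2]<14)];print("flange",cv2.minEnclosingCircle(q[:,:2].astype(np.float32)))
E
```

```text
24.12 [456.4 183.5 153.1] [179.99  -0.    -5.04]
n 396 mean [452.2 182.3  63.5] rect ((451.67095947265625, 182.2668914794922), (17.680400848388672, 16.861116409301758), 77.196533203125)
flange ((451.1155700683594, 182.640869140625), 52.047203063964844)
```

View pics/w17.png

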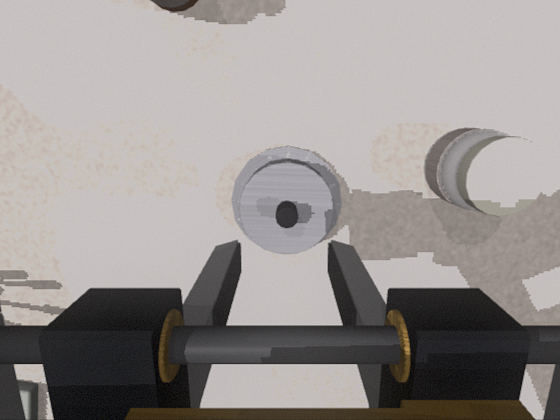

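{"api": "play_rows", "payload": {
  "commands": [
    {"x":-0.0045,"y":0.0016,"z":0.04,"wx":0,"wy":0,"wz":0,"grip":0.45},
    {"x":0,"y":0,"z":0.035,"wx":0,"wy":0,"wz":0,"grip":0.4},
    {"x":0,"y":0,"z":0.022,"wx":0,"wy":0,"wz":0,"grip":0.4},
    {"x":0,"y":0,"z":0.011,"wx":0,"wy":0,"wz":0,"grip":0.35},
    {"x":0,"y":0,"z":0,"wx":0,"wy":0,"wz":0,"grip":0.35}
  ]
}}

```text
clock: 24.75
eef_pos: [451.8, 182.5, 45.1]
eef_rot: [3.142, 0.0, -0.088]
wrist_force: [0.5, 0.7, 0.4]
finger_gap: 32.8
```

```bash
python3 - <<'E'
from h import *
look('w18')
z=np.load('w18.npz');P=cloud(z['d'],z['K'],z['W'])
for r in range(234,300,6):print(r,P[r,284].round(1))
E
```

```text
24.8 [452.1 182.8  45.7] [-1.7998e+02 -5.0000e-02 -5.0300e+00]
234 [461.1 181.5  39. ]
240 [460.1 181.6  46. ]
246 [460.3 181.6  55.6]
252 [460.  181.6  63.1]
258 [457.2 181.9  64. ]
264 [453.9 182.2  63.5]
270 [451.  182.4  64.2]
276 [447.9 182.7  64.2]
282 [444.6 183.   64.2]
288 [428.6 184.4  39.2]
294 [424.6 184.7  38.8]
```

View pics/w18.png

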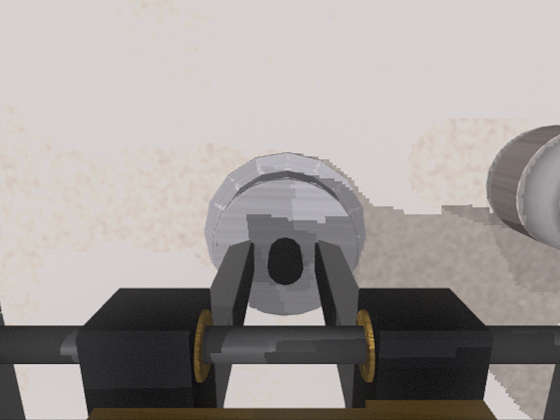

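{"api": "play_rows", "payload": {
  "commands": [
    {"x":0,"y":0,"z":0.002,"wx":0,"wy":0,"wz":0,"grip":0.35},
    {"x":0,"y":0,"z":0,"wx":0,"wy":0,"wz":0,"grip":0},
    {"x":0,"y":0,"z":0,"wx":0,"wy":0,"wz":0,"grip":0},
    {"x":0,"y":0,"z":0,"wx":0,"wy":0,"wz":0,"grip":0},
    {"x":0,"y":0,"z":-0.02,"wx":0,"wy":0,"wz":0,"grip":0},
    {"x":0,"y":0,"z":-0.04,"wx":0,"wy":0,"wz":0,"grip":0},
    {"x":0,"y":0,"z":-0.04,"wx":0,"wy":0,"wz":0,"grip":0},
    {"x":0,"y":0,"z":-0.04,"wx":0,"wy":0,"wz":0,"grip":0},
    {"x":0,"y":0,"z":0,"wx":0,"wy":0,"wz":0,"grip":0}
  ],
  "squeeze": 35
}}

```text
clock: 25.92
eef_pos: [452.6, 183.4, 185.4]
eef_rot: [-3.14, -0.004, -0.087]
wrist_force: [0.2, 1.0, -1.9]
finger_gap: 17.2
```

```bash
python3 - <<'E'
from h import *
plan(431,-348.5,184,-16.5,14)
E
```

```text
from [452.6 183.4 185.4] yaw -5.0 roll,pitch [-179.89   -0.25] n 14 q6 1.97
{"x":0.0018,"y":0.0380,"z":0.0001,"wx":0,"wy":0,"wz":0.82,"grip":G},
{"x":0.0023,"y":0.0380,"z":0.0001,"wx":0,"wy":0,"wz":0.82,"grip":G},
{"x":0.0029,"y":0.0379,"z":0.0001,"wx":0,"wy":0,"wz":0.82,"grip":G},
{"x":0.0034,"y":0.0379,"z":0.0001,"wx":0,"wy":0,"wz":0.82,"grip":G},
{"x":0.0039,"y":0.0378,"z":0.0001,"wx":0,"wy":0,"wz":0.82,"grip":G},
{"x":0.0045,"y":0.0378,"z":0.0001,"wx":0,"wy":0,"wz":0.82,"grip":G},
{"x":0.0050,"y":0.0377,"z":0.0001,"wx":0,"wy":0,"wz":0.82,"grip":G},
{"x":0.0056,"y":0.0376,"z":0.0001,"wx":0,"wy":0,"wz":0.82,"grip":G},
{"x":0.0061,"y":0.0375,"z":0.0001,"wx":0,"wy":0,"wz":0.82,"grip":G},
{"x":0.0066,"y":0.0374,"z":0.0001,"wx":0,"wy":0,"wz":0.82,"grip":G},
{"x":0.0072,"y":0.0373,"z":0.0001,"wx":0,"wy":0,"wz":0.82,"grip":G},
{"x":0.0077,"y":0.0372,"z":0.0001,"wx":0,"wy":0,"wz":0.82,"grip":G},
{"x":0.0082,"y":0.0371,"z":0.0001,"wx":0,"wy":0,"wz":0.82,"grip":G},
{"x":0.0088,"y":0.0370,"z":0.0001,"wx":0,"wy":0,"wz":0.82,"grip":G},
```

{"api": "play_rows", "payload": {
  "commands": [
    {"x":0.002,"y":0.038,"z":0,"wx":0,"wy":0,"wz":0.8,"grip":0},
    {"x":0.0025,"y":0.038,"z":0,"wx":0,"wy":0,"wz":0.8,"grip":0},
    {"x":0.003,"y":0.038,"z":0,"wx":0,"wy":0,"wz":0.8,"grip":0},
    {"x":0.0035,"y":0.038,"z":0,"wx":0,"wy":0,"wz":0.8,"grip":0},
    {"x":0.004,"y":0.038,"z":0,"wx":0,"wy":0,"wz":0.8,"grip":0},
    {"x":0.0045,"y":0.038,"z":0,"wx":0,"wy":0,"wz":0.8,"grip":0},
    {"x":0.005,"y":0.038,"z":0,"wx":0,"wy":0,"wz":0.8,"grip":0},
    {"x":0.0055,"y":0.0375,"z":0,"wx":0,"wy":0,"wz":0.8,"grip":0},
    {"x":0.006,"y":0.0375,"z":0,"wx":0,"wy":0,"wz":0.8,"grip":0},
    {"x":0.0065,"y":0.0375,"z":0,"wx":0,"wy":0,"wz":0.8,"grip":0},
    {"x":0.007,"y":0.0375,"z":0,"wx":0,"wy":0,"wz":0.8,"grip":0},
    {"x":0.0075,"y":0.037,"z":0,"wx":0,"wy":0,"wz":0.8,"grip":0},
    {"x":0.008,"y":0.037,"z":0,"wx":0,"wy":0,"wz":0.9,"grip":0},
    {"x":0.0085,"y":0.037,"z":0,"wx":0,"wy":0,"wz":0.9,"grip":0},
    {"x":0,"y":0,"z":0.02,"wx":0,"wy":0,"wz":0,"grip":0},
    {"x":0,"y":0,"z":0.03,"wx":0,"wy":0,"wz":0,"grip":0},
    {"x":0,"y":0,"z":0,"wx":0,"wy":0,"wz":0,"grip":0},
    {"x":0,"y":0,"z":0,"wx":0,"wy":0,"wz":0,"grip":0}
  ]
}}

```text
clock: 28.18
eef_pos: [430.8, -349.5, 133.4]
eef_rot: [3.141, -0.0, -0.286]
wrist_force: [-0.1, 0.4, -0.8]
finger_gap: 17.1
```

```bash
python3 lidchk.py w19 90 51 41
```

```text
28.23 [ 431.  -349.6  133.8] [ 1.7997e+02 -6.0000e-02 -1.6390e+01]
dome top plane [-3.95171488e-03  7.61851286e-04  1.29015599e+02] 10471
flange n 3918 med z 98.95532161842033
flange centre [ 430.9 -349.7] 47 tcp [ 431.  -349.6  133.8]
```

View pics/w19c.png

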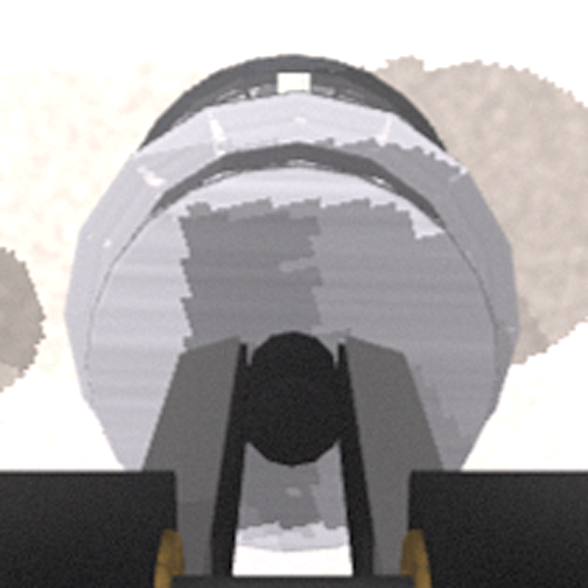

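{"api": "play_rows", "payload": {
  "commands": [
    {"x":-0.0006,"y":-0.0002,"z":0.008,"wx":0,"wy":0,"wz":0,"grip":0},
    {"x":0,"y":0,"z":0.007,"wx":0,"wy":0,"wz":0,"grip":0},
    {"x":0,"y":0,"z":0.005,"wx":0,"wy":0,"wz":0,"grip":0},
    {"x":0,"y":0,"z":0.003,"wx":0,"wy":0,"wz":0,"grip":0},
    {"x":0,"y":0,"z":0.001,"wx":0,"wy":0,"wz":0,"grip":0},
    {"x":0,"y":0,"z":0,"wx":0,"wy":0,"wz":0,"grip":0}
  ]
}}

```text
clock: 28.98
eef_pos: [430.2, -349.1, 109.0]
eef_rot: [3.142, -0.0, -0.286]
wrist_force: [-0.1, -0.5, -1.0]
finger_gap: 17.1
```

{"api": "play_rows", "payload": {
  "commands": [
    {"x":0,"y":0,"z":0.001,"wx":0,"wy":0,"wz":0,"grip":0},
    {"x":0,"y":0,"z":0,"wx":0,"wy":0,"wz":0,"grip":0}
  ]
}}

```text
clock: 29.22
eef_pos: [430.2, -349.2, 108.3]
eef_rot: [3.141, -0.0, -0.286]
wrist_force: [-0.7, -0.8, 2.4]
finger_gap: 17.5
```

{"api": "play_rows", "payload": {
  "commands": [
    {"x":0,"y":0,"z":0,"wx":0,"wy":0,"wz":0,"grip":0.35},
    {"x":0,"y":0,"z":0,"wx":0,"wy":0,"wz":0,"grip":0.35},
    {"x":0,"y":0,"z":-0.03,"wx":0,"wy":0,"wz":0,"grip":0.35},
    {"x":0,"y":0,"z":-0.04,"wx":0,"wy":0,"wz":0,"grip":0.5},
    {"x":0,"y":0,"z":-0.04,"wx":0,"wy":0,"wz":0,"grip":0.5},
    {"x":0,"y":0,"z":0,"wx":0,"wy":0,"wz":0,"grip":0.5},
    {"x":0,"y":0,"z":0,"wx":0,"wy":0,"wz":0,"grip":0.5}
  ]
}}

```text
clock: 30.1
eef_pos: [429.9, -348.9, 217.0]
eef_rot: [-3.141, 0.001, -0.286]
wrist_force: [0.3, 0.3, -0.6]
finger_gap: 47.1
```

```bash
python3 lidchk.py w20 65 51 41; python3 -c "
from h import *
look('s2','scene')"
```

```text
30.15 [ 429.8 -348.8  216.6] [-1.7995e+02  1.0000e-01 -1.6400e+01]
dome top plane [-2.82622172e-03  2.93763304e-04  1.03873792e+02] 6452
flange n 2154 med z 73.87765259694453
flange centre [ 430.  -349.1] 58 tcp [ 429.8 -348.8  216.6]
30.2 [ 429.8 -348.8  216.5] [-1.7994e+02  1.1000e-01 -1.6400e+01]
```

View pics/w20.png

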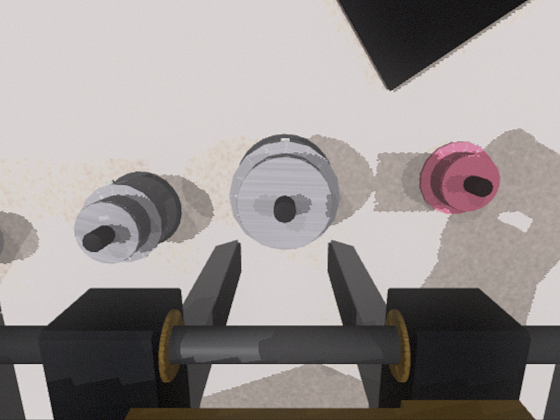

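View pics/s2.png

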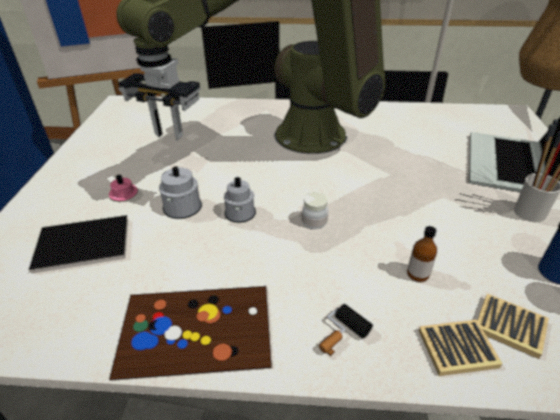

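The scene view shows both pots lidded at (180,190) and (239,198). Bottle (423,255), jar (314,210) and pink decoy (122,187) are where they started. The large dome top reads 103.9 (expected 104), flange 73.9. Handing in.

```bash
python3 -c "
from h import *
print(manip.sign_off())"
```

```text
the job is handed in; nothing more can be done
None
```

I put both brush washers back together and handed the job in at about 30 s of the 112 s allowed. No verdict came back.

- **Strainers:** I set the small one first, then the large, each in its own pot with both ears down in the slots. Their disc tops read 47 mm and 62 mm above the bench, as they should when fully home, and both were level.
- **Lids:** only after both strainers were home did I set the small grey lid and then the large lid. Their flange tops read 58.9 mm and 73.9 mm (59 and 74 when seated). The domes were level and centred within about 1 mm.
- **Bystanders:** the last scene picture shows the bottle, the paint jar and the pink look-alike still where they started. I judged this by eye from the pictures. The gripper was open and clear of everything, about 217 mm above the bench.
- **Forces:** no wrist force reading went above about 3 N, though these were only taken at the end of each move.

One disagreement: the wrist camera placed things 3–6 mm away from where the fixed cameras did. I used the wrist camera for both the grasps and the placings so the error cancelled, and the fits confirmed it. No check failed.

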